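# Tap a seized flow cell loose

## Robot

A 6-joint arm with a two-finger parallel gripper is mounted at the origin on the work surface; the furniture and walls round the work are solid. World frame = base frame: x ahead of the robot, y to its left, z up, the work surface at z = 0. Lengths are in m, angles in rad, forces in N, time in s.
With the tool pointing down it reaches from about 0.25 to 0.725 m from the base axis. Payload 4 kg.
Tool frame: the origin (TCP) lies midway between the tips of the shut fingers; the grasp point (between the pads) lies 19 mm behind it; z points along the fingers, y is the line along which they close (so a half turn about z gives the same grasp; the last joint's range is limited). The gripper opens to 85 mm and grips with 20 to 120 N. Pads are 22 mm wide; open, the fingers measure 114 mm over their backs; the gripper's body (76 mm by 85 mm) begins 54 mm behind the grasp point. The pads swing forward as they close: fully open they stand 13 mm farther back than shut.
Start: joints at [-1.25, 0.241, 0.005, 1.335, 0, 1.571], TCP at [0.158, -0.474, 0.231] pointing down, gripper open.
Joint ranges: [-2.72, 2.72], [-1.05, 1.87], [-1.09, 1.28], [-1.99, 2.15], [-1.42, 1.44], [-3.14, 3.14]. Speed limits (rad/s): [2.79, 2.79, 3.14, 3.14, 3.14, 3.14].

## Interface

Orientations are given as a unit quaternion [x, y, z, w].
In Python, from workcell import bot gives the robot as it stands. The module is installed in compiled form; this text tells all that it offers.
- The arm moves only by the tool jog_arm, never from a script. Its argument "deltas" is a list of rows, each an object with "fingers": the opening, from 0 (shut) to 1 (fully open); "delta_pos": the shift along the tool's x, y, z normalised to -1 to 1, where 1 is 300 mm, a list of three; "yaw": the turn about the tool's z normalised to -1 to 1, where 1 is pi/4 rad. A call has 1 to 12 rows; each row is the pose to reach, as a shift and turn from the pose commanded when the call began, along the tool's axes at that moment; what a row does not reach only later rows make up. A row lasts 1/10 s, in which the tool goes at most 50 mm and 8.59 degrees, less where a joint would pass 70% of its speed; a pose out of reach is approached as far as the arm can. A call with a number of a shift or a turn outside -1 to 1 is refused whole. A call with a gripper value outside its range is refused whole. The fingers move at their own pace and stop on an object; the grip force is fixed at half the most. Time passes only in rows, so rows that repeat a pose let the fingers close. It gives the time, the measured TCP pose, the force, the opening and the grip force at its end, in the units of the state.
- bot.get_obs(): the state, without advancing time (a new reading comes with each control period).
- bot.camera(name): name is "scene" or "top" or "wrist"; returns a dict with "image" (420x560x3 uint8, red, green, blue), "range_z" (420x560 float32, m along the optical axis (not along the pixel's ray), 0 where there is no reading), "fx", "fy", "cx", "cy" (pixels), "distortion" ([k1, k2, p1, p2, k3] as OpenCV has them; the pictures are not rectified), "rvec" (rotation vector, rad) and "tvec" (3), from world to camera coordinates, as OpenCV has them. Camera axes: x right, y down, z forward; pixel columns grow to the right and rows downward; lengths in m; the calibration is good to about 2 mm. A picture is of the moment at which its call begins.
- bot.job_done(): hands the job in; it is judged then, once.
The state is a dict: "clock": time; "joint_pos": joint angles; "joint_vel": joint speeds; "tau": joint torques, N m; "eef_pos": TCP position; "tool_rot": TCP orientation; "ft_force": force on the tool from outside, world axes, zero at the start; "ft_torque": the same for the moment, N m; "grip_width": finger opening in m; "grasp_force": force on a finger pad.
Only numpy, scipy, OpenCV 4.12 (cv2) and the standard library are available. Lean on these libraries where they do the work, as an engineer would, in place of code of your own. Each camera call takes 0.05 s, during which the arm holds its last target. There are 200 camera calls.

## Task

The flow cell has seized in its aluminium cradle. Take the mallet by its handle and, with light taps (never over 14 N) on the domed brass buttons of its two rear lugs, left and right in turn, walk the cell out until the orange band at its far end has come fully out of the cradle on both sides. Touch the cell with nothing but the mallet, do not disturb the beaker, brown bottle or spanner, and finally stand the mallet upright in the middle of its black rubber pad.

Things in the scene. Friction and masses are not known exactly. Their poses are not given: they have to be found in the camera images.
- cradle: Fixed aluminium channel, foot 90 x 150 mm. Two side walls (x -35 to +35 mm, y 49 to 63 mm either side, 55 mm high) hold the cell; a grey bridge plate (x -1 to +35, top at 61 mm) covers its far half. Origin: centre of the underside, on the bench. +x: the way the cell comes out, roughly away from the robot; +y its left, z up.
- cell: Dark steel block, 70 x 92 x 36 mm, z 16 to 52 mm; its frame equals the cradle's when home and square. It only slides along the cradle's x (hard stop 18 mm out) and rocks a little about the vertical. A tight seat under each lug lets go at about 8 N and then holds again (a cocked cell eases back a little); a push in the middle or on both lugs takes 16 N. Its window may crack above 14 N.
- lug_left (a point): Rearmost point of the domed brass button (radius 11 mm), 34 mm above the bench, on the left rear lug, 36 mm left (+y) of and 60 mm behind the cell's origin, facing cradle -x; push it along cradle +x. Its side moves from about 8 N; as it gets ahead of the other side the cell cocks and the push rises about 2 N per mm of lead, to 16 N, where both slip.
- lug_right (a point): The same on the right rear lug, 36 mm to the right (-y). Both lugs stand about 25 mm out behind the cradle walls at the start, with a gap of 50 mm and a short tube fitting between them. A 55 mm high stack of papers lies behind them, as near as 90 mm from the buttons: carry the mallet in from above, and draw it back no more than 15 mm while low.
- end_left (a point): Point on the cell's far end face, 36 mm left of its middle, 34 mm above the bench. The last 10 mm of the cell before this face are the orange band.
- end_right (a point): The same, 36 mm right of its middle.
- face_left (a point): Fixed point on the cradle's far end plane, straight behind end_left when the cell is fully home. The band is out on the left when end_left is 10 mm beyond it along the cradle's x; at the start it is 0 to 4 mm.
- face_right (a point): The same on the right side.
- mallet: Small mallet, 86 mm high, about 220 g, standing head down on its pad. Origin: centre of the head's underside; z up the handle. Head 70 x 40 x 36 mm (x, y, z), white striking faces at x = +35 and -35 mm, 18 mm above the origin. Upright wooden handle, 26 (x) by 22 (y) mm, from z 36 to 86 mm, the top 7 mm red.
- pad: Black rubber pad fixed on the bench, 110 x 80 x 4 mm, origin at the centre of its underside, x along its length. The mallet stands on it, near its middle, at the start.
- beaker: Loose glass beaker, 47 mm wide, 58 mm high, origin at its underside. Leave it alone.
- bottle: Loose brown bottle with grey cap, 56 mm wide, 108 mm high, origin at its underside. Leave it alone.
- spanner: Loose open-ended spanner, 24 x 144 x 8 mm, flat on the bench, long in y. Leave it alone.

How it is judged:
By the outcome, as a careful person would: the job done as asked, in the order asked, and still so for the second after the job is handed in, with the robot touching nothing.
It also fails if it takes over 72 s, if anything falls off the work surface, if the arm or the gripper's body presses on something with over 40 N, if the wrist force passes 120 N, or if a joint passes its speed limit or range.

## Working session

There is one attempt and no reset: what is moved stays moved. The work goes in short steps, Python scripts to look and compute and a tool call to move; the robot and the scene stay as the last step left them, time stands still between calls to the robot, and variables do not carry over. Pictures are saved under pics/ and viewed, at most 10 in all, crops included, and the job is handed in when it is done.

Besides the shell and the picture viewer there is one more tool, called after "Request:" as name(argument=value, ...) on one line, values as JSON. jog_arm: Moves the arm, as the interface text tells. Scaled input: -1 to 1 covers 300 mm each way for a shift and pi/4 rad each way for a turn. Its arguments: {"type":"object","properties":{"deltas":{"type":"array","items":{"type":"object","properties":{"fingers":{"type":"number"},"delta_pos":{"type":"array","items":{"type":"number"}},"yaw":{"type":"number"}}}}},"required":["deltas"]}

```bash
mkdir -p pics
cat > h.py <<'E'
import numpy as np,cv2
from workcell import bot
def cam(n):
    c=bot.camera(n); c['K']=np.array([[c['fx'],0,c['cx']],[0,c['fy'],c['cy']],[0,0,1.]])
    c['R']=cv2.Rodrigues(np.array(c['rvec'],float))[0]; c['t']=np.array(c['tvec'],float).ravel(); c['D']=np.array(c['distortion'],float)
    return c
def ray(c,uv):
    p=cv2.undistortPoints(np.array(uv,float).reshape(-1,1,2),c['K'],c['D']).reshape(-1,2)
    d=np.c_[p,np.ones(len(p))]; return -c['R'].T@c['t'], d@c['R']
def plane(c,uv,z):
    o,d=ray(c,uv); return o+d*((z-o[2])/d[:,2])[:,None]
def cloud(c):
    h,w=c['range_z'].shape; v,u=np.mgrid[:h,:w]
    o,d=ray(c,np.c_[u.ravel(),v.ravel()]); P=o+d*c['range_z'].reshape(-1,1)
    P[c['range_z'].ravel()==0]=np.nan; return P.reshape(h,w,3)
def proj(c,P): return cv2.projectPoints(np.array(P,float).reshape(-1,1,3),c['R'],c['t'],c['K'],c['D'])[0].reshape(-1,2)
def save(c,f): cv2.imwrite('pics/'+f,c['image'][:,:,::-1])
E
python3 - <<'E'
from h import *
np.set_printoptions(precision=4,suppress=True)
for n in('top','scene'):
    c=cam(n); save(c,n+'0.png'); print(n,-c['R'].T@c['t'],c['R'][2])
    np.save(n+'.npy',c,allow_pickle=True)
o=bot.get_obs(); print({k:np.round(v,3) for k,v in o.items()})
E
```

```text
top [ 0.3946 -0.0364  0.9855] [ 0.2174  0.0214 -0.9758]
scene [0.1626 0.4825 0.8357] [ 0.4174 -0.4941 -0.7626]
{'clock': np.float64(0.1), 'joint_pos': array([-1.25 ,  0.241,  0.004,  1.335,  0.   ,  1.571]), 'joint_vel': array([-0.002, -0.003,  0.004,  0.   , -0.   , -0.   ]), 'tau': array([  0.   , -37.314,  25.301,   0.011,   0.   ,  -0.   ]), 'eef_pos': array([ 0.157, -0.474,  0.231]), 'tool_rot': array([ 0.987,  0.16 , -0.   , -0.001]), 'ft_force': array([-0.359, -0.564, -0.418]), 'ft_torque': array([-0.035, -0.009, -0.003]), 'grasp_force': np.float64(0.0), 'grip_width': np.float64(0.085)}
```

View pics/top0.png

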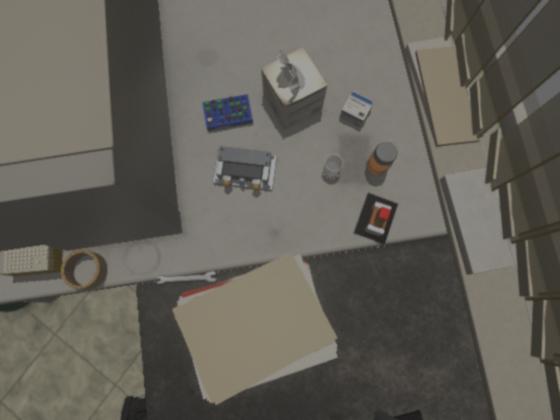

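View pics/scene0.png

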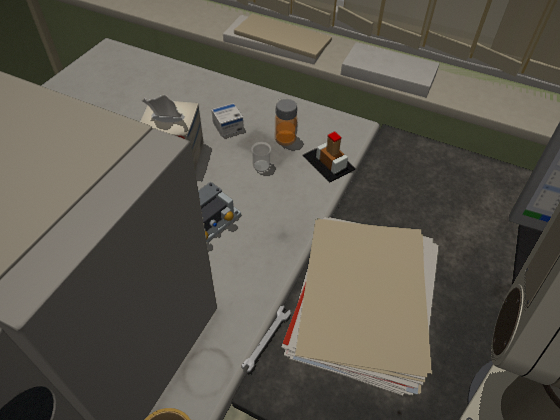

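The top view shows the mallet on its pad at about (378,217), the cradle at (245,168) with brass buttons at (227,182) and (256,187), the papers at (255,330), the spanner at (185,278), the beaker at (333,168) and the bottle at (381,158). In the scene view the mallet is at (333,150) and the cradle is partly hidden at (212,208).

Run:
```python
from h import *
np.set_printoptions(precision=4,suppress=True)
c=np.load('top.npy',allow_pickle=True).item(); im=c['image']; hsv=cv2.cvtColor(im,cv2.COLOR_RGB2HSV)
P=cloud(c)
def blobs(m,lo):
    n,l,s,ce=cv2.connectedComponentsWithStats(m.astype(np.uint8)); return [(s[i],ce[i],l==i) for i in range(1,n) if s[i,4]>=lo]
H,S,V=[hsv[...,i].astype(int) for i in range(3)]
sub=np.zeros(H.shape,bool); sub[190:250,350:405]=1
red=((H<6)|(H>174))&(S>180)&(V>100)&sub
for s,ce,m in blobs(red,8): print('red',s,ce,plane(c,ce,.09), np.nanmedian(P[m],0))
pad=(V<40)&sub
ys,xs=np.where(pad|red|(sub&(S>100))); 
cn=max(cv2.findContours((sub&((V<45)|(S>90))).astype(np.uint8),0,2)[0],key=cv2.contourArea)
pts=plane(c,cn.reshape(-1,2),.004)[:,:2].astype(np.float32); print('pad',cv2.minAreaRect(pts))
wh=sub&(S<60)&(V>150)
for s,ce,m in blobs(wh,4): print('white',s,ce,plane(c,ce,.04))
s2=np.zeros(H.shape,bool); s2[170:200,210:275]=1
br=s2&(H>8)&(H<28)&(S>110)&(V>70)
for s,ce,m in blobs(br,5): print('brass',s,ce,plane(c,ce,.04),np.nanmedian(P[m],0))
# cradle
m=np.zeros(H.shape,bool); m[140:200,205:285]=1
m&=(P[...,2]>.045)&(P[...,2]<.075)
print('walls',cv2.minAreaRect(P[m][:,:2].astype(np.float32)))
for n,b in(('bench',(100,150,300,330)),('papers',(270,390,180,330)),('box',(50,240,0,180))):
    q=P[b[0]:b[1],b[2]:b[3]].reshape(-1,3); print(n,np.nanpercentile(q,[2,50,98],axis=0))
a=cv2.resize(im[130:260,200:410],None,fx=3.8,fy=3.8,interpolation=cv2.INTER_CUBIC); cv2.imwrite('pics/crop1.png',a[:,:,::-1])
```

```text
pad ((0.6122421026229858, -0.2515837550163269), (0.07114391773939133, 0.08528238534927368), 73.10442352294922)
white [376 203  13   6  24] [381.125  205.4167] [[ 0.6448 -0.2548  0.04  ]]
white [369 225  14   7  32] [375.4375 228.5312] [[ 0.5873 -0.2443  0.04  ]]
brass [224 181   6   4  19] [226.2632 182.5789] [[0.6618 0.1203 0.04  ]] [0.6612 0.1206 0.0426]
brass [253 185   6   4  17] [255.3529 186.1765] [[0.6602 0.0494 0.04  ]] [0.659  0.0496 0.0427]
walls ((0.7018149495124817, 0.08519823104143143), (0.12669286131858826, 0.08640038222074509), 89.44513702392578)
bench [[ 0.7875 -0.1187 -0.004 ]
 [ 0.8542 -0.0799  0.0002]
 [ 0.9145 -0.041   0.093 ]]
papers [[ 0.2019 -0.1511 -0.0073]
 [ 0.3304  0.0113  0.0548]
 [ 0.4607  0.1801  0.0596]]
box [[ 0.475   0.2161 -0.0009]
 [ 0.6055  0.294   0.4117]
 [ 0.9355  0.429   0.4358]]
```

View pics/crop1.png

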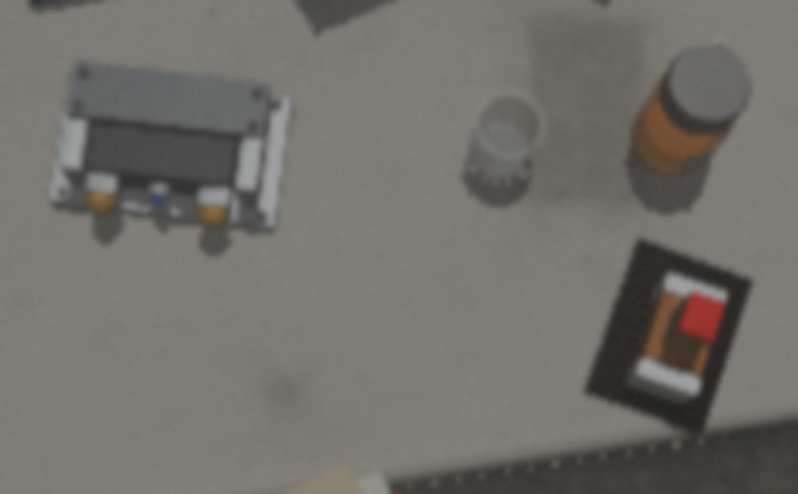

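The crop shows the mallet standing near the middle of the tilted pad, with its red top at crop (703,317). The buttons are at crop (100,200) and (212,214), with a small blue fitting at (158,198) between them.

Run:
```python
from h import *
np.set_printoptions(precision=4,suppress=True)
c=np.load('top.npy',allow_pickle=True).item(); im=c['image']; P=cloud(c)
hsv=cv2.cvtColor(im,cv2.COLOR_RGB2HSV).astype(int)
f=lambda p:np.array(p,float)/3.8+[200,130]
p=plane(c,f([(643,240),(750,282),(702,432),(586,392)]),.004); print('pad corners',p,'mid',p.mean(0)); 
d=(p[0]-p[3]+p[1]-p[2]); print('yaw',np.degrees(np.arctan2(d[1],d[0])),np.linalg.norm(p[0]-p[3]))
R=(im[...,0].astype(int)>2.2*im[...,1])&(im[...,0]>90); R[:190]=0;R[250:]=0;R[:,:350]=0;R[:,405:]=0
v,u=np.where(R); ce=np.array([u.mean(),v.mean()]); print('red',len(u),ce,plane(c,ce,.088),np.nanmedian(P[R],0))
w=plane(c,f([(665,275),(727,290),(700,388),(637,375)]),.04); print('white outer corners',w,w.mean(0)); d=w[0]-w[3]+w[1]-w[2]; print(np.degrees(np.arctan2(d[1],d[0])))
s=np.load('scene.npy',allow_pickle=True).item(); h2=s['image'].astype(int); R=(h2[...,0]>2.5*h2[...,1])&(h2[...,0]>90); R[:125]=0;R[145:]=0;R[:,:320]=0;R[:,350:]=0
v,u=np.where(R); ce=np.array([u.mean(),v.mean()]); print('scene red',len(u),ce,plane(s,ce,.087),np.nanmedian(cloud(s)[R],0))
q=plane(c,f([(709,85)]),.108); print('bottle',q,'beaker',plane(c,f([(507,120)]),.058))
for n,C in(('top',P),('scene',cloud(s))):
  for y0 in np.arange(-.6,.3,.1):
    r=[]
    for x0 in np.arange(.1,.9,.1):
        m=(C[...,0]>x0)&(C[...,0]<x0+.1)&(C[...,1]>y0)&(C[...,1]<y0+.1); r.append(round(float(np.percentile(C[m][:,2],99.)),2) if m.sum()>5 else -1)
    print(n,round(y0,1),r)
```

```text
pad corners [[ 0.6826 -0.2318  0.004 ]
 [ 0.6617 -0.3033  0.004 ]
 [ 0.5597 -0.2769  0.004 ]
 [ 0.5777 -0.2011  0.004 ]] mid [ 0.6204 -0.2533  0.004 ]
yaw -15.429643750479682 0.1092530233270811
red 95 [384.2947 213.3368] [[ 0.6144 -0.2518  0.088 ]] [ 0.6138 -0.2508  0.0899]
white outer corners [[ 0.6507 -0.2398  0.04  ]
 [ 0.6451 -0.2792  0.04  ]
 [ 0.5809 -0.2654  0.04  ]
 [ 0.585  -0.2259  0.04  ]] [ 0.6154 -0.2526  0.04  ]
-12.025197372538502
scene red 72 [334.1667 136.125 ] [[ 0.6183 -0.2523  0.087 ]] [ 0.6159 -0.2486  0.0906]
bottle [[ 0.7528 -0.2453  0.108 ]] beaker [[ 0.7359 -0.131   0.058 ]]
top -0.6 [-0.0, 0.29, 0.29, 0.18, -1, -1, -1, -1]
top -0.5 [-0.0, 0.18, 0.32, 0.37, 0.41, 0.46, 0.46, 0.35]
top -0.4 [0.01, -0.0, -0.0, 0.21, 0.21, 0.4, 0.51, 0.51]
top -0.3 [0.14, 0.19, -0.0, -0.0, 0.04, 0.09, 0.11, 0.22]
top -0.2 [-0.0, 0.06, 0.06, 0.06, 0.0, 0.0, 0.06, 0.05]
top -0.1 [-0.0, 0.06, 0.06, 0.06, 0.05, 0.0, 0.0, 0.18]
top -0.0 [0.06, 0.06, 0.06, 0.06, 0.0, 0.06, 0.06, 0.13]
top 0.1 [0.04, 0.06, 0.06, 0.06, 0.0, 0.06, 0.06, 0.04]
top 0.2 [-0.0, -0.0, -0.0, 0.01, 0.44, 0.44, 0.44, 0.43]
scene -0.6 [-1, 0.3, 0.39, 0.21, 0.21, 0.21, -1, -1]
scene -0.5 [-1, 0.18, 0.41, 0.39, 0.37, 0.34, 0.32, 0.25]
scene -0.4 [0.01, -0.0, -0.0, 0.21, 0.21, 0.33, 0.31, 0.29]
scene -0.3 [0.29, 0.33, -0.0, -0.0, 0.04, 0.09, 0.11, 0.22]
scene -0.2 [-0.0, 0.06, 0.06, 0.06, 0.0, 0.0, 0.06, 0.05]
scene -0.1 [0.39, 0.06, 0.06, 0.06, 0.06, 0.0, 0.0, 0.17]
scene -0.0 [0.39, 0.06, 0.06, 0.06, 0.0, 0.06, 0.07, 0.13]
scene 0.1 [0.05, 0.06, 0.06, 0.06, 0.0, 0.05, -1, -1]
scene 0.2 [-1, -0.0, -0.0, 0.01, 0.44, 0.44, 0.44, 0.44]
```

```bash
cat >> h.py <<'E'
from scipy.spatial.transform import Rotation as Ro
def to(x,y,z,yawdeg=None):
    """scaled deltas to reach world TCP pose, tool x at yawdeg"""
    o=bot.get_obs(); R=Ro.from_quat(o['tool_rot']).as_matrix()
    d=R.T@(np.array([x,y,z])-o['eef_pos']); cur=np.degrees(np.arctan2(R[1,0],R[0,0]))
    yw=0 if yawdeg is None else (cur-yawdeg)/45
    print('delta_pos',np.round(d/.3,4),'yaw',round(yw,4),'cur',np.round(o['eef_pos'],4),'curyaw',round(cur,2),'F',np.round(o['ft_force'],2),'t',round(o['clock'],2))
E
python3 -c "
from h import *
to(.45,-.23,.26,-14); to(.6155,-.252,.22,-14)"
```

```text
delta_pos [ 1.1817 -0.4645 -0.0974] yaw 0.7196 cur [ 0.1575 -0.474   0.2305] curyaw 18.38 F [-0.36 -0.56 -0.42] t 0.1
delta_pos [ 1.6821 -0.2207  0.0355] yaw 0.7196 cur [ 0.1575 -0.474   0.2305] curyaw 18.38 F [-0.36 -0.56 -0.42] t 0.1
```

Request:
jog_arm(deltas=[{"delta_pos": [0.5, -0.3, -0.1], "yaw": 0.4, "fingers": 1}, {"delta_pos": [0.5, -0.3, -0.1], "yaw": 0.4, "fingers": 1}, {"delta_pos": [0.5, -0.3, -0.1], "yaw": 0.4, "fingers": 1}, {"delta_pos": [1, -0.46, -0.1], "yaw": 0.72, "fingers": 1}, {"delta_pos": [1, -0.46, -0.1], "yaw": 0.72, "fingers": 1}, {"delta_pos": [1, -0.46, -0.1], "yaw": 0.72, "fingers": 1}, {"delta_pos": [1, -0.46, -0.1], "yaw": 0.72, "fingers": 1}, {"delta_pos": [1, -0.46, -0.1], "yaw": 0.72, "fingers": 1}, {"delta_pos": [1, -0.46, -0.1], "yaw": 0.72, "fingers": 1}])

```text
clock: 1.0
eef_pos: [0.3995, -0.2478, 0.2607]
tool_rot: [0.993, -0.12, -0.001, -0.0]
ft_force: [-0.5, -0.8, -1.1]
grip_width: 0.0856
grasp_force: 0.0
```

```bash
python3 -c "
from h import *
to(.6155,-.252,.20,-14)"
```

```text
delta_pos [ 0.7029 -0.1581  0.2016] yaw 0.0042 cur [ 0.3995 -0.2478  0.2607] curyaw -13.81 F [-0.45 -0.81 -1.1 ] t 1.0
```

Request:
jog_arm(deltas=[{"delta_pos": [0.7, -0.158, 0.2], "yaw": 0, "fingers": 1}, {"delta_pos": [0.7, -0.158, 0.2], "yaw": 0, "fingers": 1}, {"delta_pos": [0.7, -0.158, 0.2], "yaw": 0, "fingers": 1}, {"delta_pos": [0.7, -0.158, 0.2], "yaw": 0, "fingers": 1}, {"delta_pos": [0.7, -0.158, 0.2], "yaw": 0, "fingers": 1}, {"delta_pos": [0.7, -0.158, 0.2], "yaw": 0, "fingers": 1}, {"delta_pos": [0.7, -0.158, 0.2], "yaw": 0, "fingers": 1}])

```text
clock: 1.7
eef_pos: [0.6126, -0.2553, 0.2001]
tool_rot: [0.992, -0.123, -0.001, -0.0]
ft_force: [-0.3, 0.8, 1.0]
grip_width: 0.0854
grasp_force: 0.0
```

Run:
```python
from h import *
np.set_printoptions(precision=4,suppress=True)
c=cam('wrist'); np.save('wrist1.npy',c,allow_pickle=True); im=c['image'].astype(int)
to(.6155,-.252,.05,-14); print('cam',-c['R'].T@c['t'])
R=(im[...,0]>2.5*im[...,1])&(im[...,0]>80); n,l,s,ce=cv2.connectedComponentsWithStats(R.astype(np.uint8))
i=1+np.argmax(s[1:,4]); print(s[i],ce[i]); cn=np.argwhere(l==i)[:,::-1]
print('red',cv2.minAreaRect(plane(c,cn,.090)[:,:2].astype(np.float32)))
im=c['image'].copy()
for p in proj(c,[[.6155,-.252,.09]]): cv2.circle(im,tuple(int(a) for a in p),3,(0,255,0),-1)
cv2.imwrite('pics/w1.png',im[:,:,::-1])
```

```text
delta_pos [ 0.008  -0.0131  0.5038] yaw -0.0032 cur [ 0.6125 -0.2552  0.2012] curyaw -14.14 F [-0.46 -0.29 -0.26] t 1.75
cam [ 0.6869 -0.274   0.3417]
[258 183  30  34 991] [272.7457 199.3148]
red ((0.618517279624939, -0.2505533695220947), (0.02113170735538006, 0.024984614923596382), 75.83159637451172)
```

View pics/w1.png

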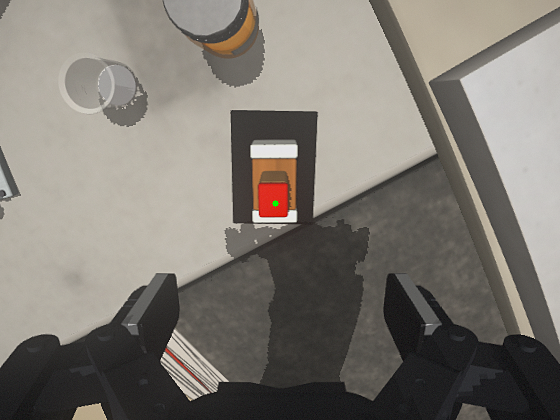

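The wrist view shows the red handle top at (273,199), with the mallet square to the tool. The pad corners are at about (232,111), (317,112), (313,221) and (231,222).

Run:
```python
from h import *
np.set_printoptions(precision=4,suppress=True)
c=np.load('wrist1.npy',allow_pickle=True).item()
p=plane(c,[(232,111),(317,112),(313,221),(231,222)],.004); d=p[0]-p[3]+p[1]-p[2]
print(p.mean(0),np.degrees(np.arctan2(d[1],d[0])),[np.linalg.norm(p[i]-p[(i+1)%4]) for i in range(4)])
w=plane(c,[(251,140),(297,140),(297,157)],.04);print('head',w)
print('red corners',plane(c,[(259,183),(288,181),(288,216),(260,217)],.09))
to(.6185,-.2506,.05,-14.1)
```

```text
[ 0.6247 -0.2508  0.004 ] -15.814706298053899 [np.float64(0.07768549125739592), np.float64(0.10546099880698351), np.float64(0.08175273627989287), np.float64(0.10760099326699277)]
head [[ 0.6594 -0.2415  0.04  ]
 [ 0.65   -0.2786  0.04  ]
 [ 0.6361 -0.2753  0.04  ]]
red corners [[ 0.633  -0.2443  0.09  ]
 [ 0.6293 -0.2648  0.09  ]
 [ 0.6036 -0.2585  0.09  ]
 [ 0.6079 -0.2382  0.09  ]]
delta_pos [ 0.0165 -0.0201  0.5038] yaw -0.001 cur [ 0.6125 -0.2552  0.2012] curyaw -14.14 F [-0.46 -0.29 -0.26] t 1.75
```

Request:
jog_arm(deltas=[{"delta_pos": [0.0165, -0.02, 0.15], "yaw": 0, "fingers": 1}, {"delta_pos": [0.0165, -0.02, 0.3], "yaw": 0, "fingers": 1}, {"delta_pos": [0.0165, -0.02, 0.4], "yaw": 0, "fingers": 1}, {"delta_pos": [0.0165, -0.02, 0.497], "yaw": 0, "fingers": 1}, {"delta_pos": [0.0165, -0.02, 0.497], "yaw": 0, "fingers": 1}, {"delta_pos": [0.0165, -0.02, 0.497], "yaw": 0, "fingers": 0}, {"delta_pos": [0.0165, -0.02, 0.497], "yaw": 0, "fingers": 0}, {"delta_pos": [0.0165, -0.02, 0.497], "yaw": 0, "fingers": 0}, {"delta_pos": [0.0165, -0.02, 0.497], "yaw": 0, "fingers": 0}, {"delta_pos": [0.0165, -0.02, 0.497], "yaw": 0, "fingers": 0}, {"delta_pos": [0.0165, -0.02, 0.497], "yaw": 0, "fingers": 0}, {"delta_pos": [0.0165, -0.02, 0.497], "yaw": 0, "fingers": 0}])

```text
clock: 2.95
eef_pos: [0.6212, -0.2497, 0.0539]
tool_rot: [0.993, -0.122, 0.001, 0.0]
ft_force: [-1.2, -0.6, 6.2]
grip_width: 0.021
grasp_force: 62.6
```

Run:
```python
from h import *
to(.6185,-.2506,.25,-14.1)
to(.55,-.1,.22,-5)
```

```text
delta_pos [-0.0063  0.0056 -0.6538] yaw 0.0016 cur [ 0.6212 -0.2497  0.0539] curyaw -14.03 F [-1.23 -0.6   6.19] t 2.95
delta_pos [-0.3498 -0.4261 -0.5549] yaw -0.2006 cur [ 0.6212 -0.2497  0.0539] curyaw -14.03 F [-1.23 -0.6   6.19] t 2.95
```

Request:
jog_arm(deltas=[{"delta_pos": [0, 0, -0.15], "yaw": 0, "fingers": 0}, {"delta_pos": [0, 0, -0.3], "yaw": 0, "fingers": 0}, {"delta_pos": [0, 0, -0.5], "yaw": 0, "fingers": 0}, {"delta_pos": [-0.1, -0.1, -0.55], "yaw": 0, "fingers": 0}, {"delta_pos": [-0.35, -0.42, -0.55], "yaw": -0.2, "fingers": 0}, {"delta_pos": [-0.35, -0.42, -0.55], "yaw": -0.2, "fingers": 0}, {"delta_pos": [-0.35, -0.42, -0.55], "yaw": -0.2, "fingers": 0}, {"delta_pos": [-0.35, -0.42, -0.55], "yaw": -0.2, "fingers": 0}, {"delta_pos": [-0.35, -0.42, -0.55], "yaw": -0.2, "fingers": 0}])

```text
clock: 3.85
eef_pos: [0.5488, -0.1011, 0.2169]
tool_rot: [0.999, -0.043, -0.0, 0.0]
ft_force: [-0.7, 0.0, -2.9]
grip_width: 0.0212
grasp_force: 61.6
```

Run:
```python
from h import *
to(.575,.085,.2,-1)
```

```text
delta_pos [ 0.0337 -0.6254  0.0562] yaw -0.0877 cur [ 0.5488 -0.1011  0.2169] curyaw -4.95 F [-0.66  0.02 -2.9 ] t 3.85
```

Request:
jog_arm(deltas=[{"delta_pos": [0.034, -0.625, 0.056], "yaw": -0.088, "fingers": 0}, {"delta_pos": [0.034, -0.625, 0.056], "yaw": -0.088, "fingers": 0}, {"delta_pos": [0.034, -0.625, 0.056], "yaw": -0.088, "fingers": 0}, {"delta_pos": [0.034, -0.625, 0.056], "yaw": -0.088, "fingers": 0}, {"delta_pos": [0.034, -0.625, 0.056], "yaw": -0.088, "fingers": 0}, {"delta_pos": [0.034, -0.625, 0.056], "yaw": -0.088, "fingers": 0}, {"delta_pos": [0.034, -0.625, 0.056], "yaw": -0.088, "fingers": 0}])

```text
clock: 4.55
eef_pos: [0.5779, 0.0395, 0.2003]
tool_rot: [1.0, 0.026, -0.001, -0.017]
ft_force: [-0.8, -0.9, -3.3]
grip_width: 0.0212
grasp_force: 61.6
```

Run:
```python
from h import *
np.set_printoptions(precision=4,suppress=True)
c=cam('wrist'); np.save('wrist2.npy',c,allow_pickle=True); to(.575,.085,.2,-1); save(c,'w2.png')
```

```text
delta_pos [-0.0016 -0.1522  0.007 ] yaw 0.0871 cur [0.5778 0.0394 0.2005] curyaw 2.92 F [ 0.15  0.49 -3.21] t 4.6
```

View pics/w2.png

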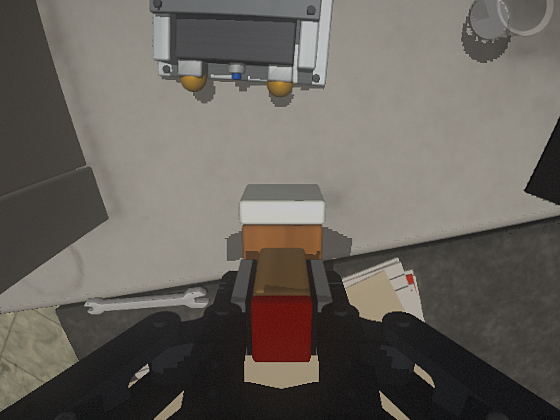

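The wrist view shows the mallet held square in the fingers, with its white face front edge at about (282,222). The buttons are at (194,84) and (280,88), and the blue fitting at (236,75) sits farther forward than the buttons. The move stopped early with a slight tilt, so I'll check the joints.

Run:
```python
from h import *
o=bot.get_obs(); print(np.round(o['joint_pos'],3),np.round(o['joint_vel'],3),o['tool_rot'])
```

```text
[0.05  0.413 0.168 1.327 0.034 3.141] [ 0.    -0.007 -0.002 -0.001  0.002 -0.   ] [ 0.99952645  0.025477   -0.00110238 -0.01722172]
```

Request:
jog_arm(deltas=[{"delta_pos": [0, 0, 0], "yaw": 0, "fingers": 0}, {"delta_pos": [0, 0, 0], "yaw": 0, "fingers": 0}])

```text
clock: 4.8
eef_pos: [0.5778, 0.0398, 0.2007]
tool_rot: [1.0, 0.026, -0.001, -0.017]
ft_force: [0.6, -0.2, -3.3]
grip_width: 0.0213
grasp_force: 61.6
```

Run:
```python
from h import *
o=bot.get_obs(); print(np.round(o['joint_pos'],3),np.round(o['joint_vel'],3),o['tool_rot'],o['eef_pos'])
```

```text
[0.051 0.412 0.167 1.327 0.035 3.141] [ 0.003  0.     0.    -0.001 -0.    -0.002] [ 9.99515408e-01  2.57685062e-02 -8.49349682e-04 -1.74416841e-02] [0.57777978 0.03983999 0.20073709]
```

Run:
```python
from h import *
np.set_printoptions(precision=4,suppress=True)
c=np.load('wrist2.npy',allow_pickle=True).item(); im=c['image']; hsv=cv2.cvtColor(im,cv2.COLOR_RGB2HSV).astype(int); P=cloud(c)
m=((hsv[...,0]>12)&(hsv[...,0]<30)&(hsv[...,1]>140)&(hsv[...,2]>80)); m[110:]=0
n,l,s,ce=cv2.connectedComponentsWithStats(m.astype(np.uint8))
for i in range(1,n):
    if s[i,4]>30:
        q=P[l==i]; print(s[i],ce[i],'plane .034 center',plane(c,ce[i],.034),'cloud min/med/max',np.nanpercentile(q,[2,50,98],axis=0))
m=(P[...,2]>.045)&(P[...,2]<.075); m[110:]=0; m[:,:120]=0; m[:,360:]=0
q=P[m]; print('walls+bridge',np.nanpercentile(q,[1,99],axis=0))
f=(P[...,2]>.0615-.006)&m
r=cv2.minAreaRect(q[:,:2].astype(np.float32)); print(r)
# bridge rear edge
b=plane(c,[(153,12),(319,17)],.061); print('bridge',b,np.degrees(np.arctan2(*(b[0]-b[1])[:2])))
g=plane(c,[(157,76),(322,88)],.005); print('foot',g,np.degrees(np.arctan2(*(g[0]-g[1])[:2])))
g=plane(c,[(334,0),(322,88)],.005); d=g[0]-g[1];print('side',g,np.degrees(np.arctan2(d[1],d[0])))
w=plane(c,[(241,202),(323,202)],.183+0.0); print('mallet face top',w,c['range_z'][212,282],P[212,282],P[195,282])
```

```text
[180  76  25  13 220] [191.05    81.3682] plane .034 center [[0.6637 0.1241 0.034 ]] cloud min/med/max [[0.659  0.1133 0.0379]
 [0.6636 0.1219 0.0422]
 [0.6675 0.1308 0.0449]]
[267  81  26  13 227] [278.7753  86.5507] plane .034 center [[0.6625 0.0512 0.034 ]] cloud min/med/max [[0.6575 0.042  0.0377]
 [0.6625 0.0507 0.0422]
 [0.666  0.0598 0.0448]]
walls+bridge [[0.6702 0.0244 0.0453]
 [0.7218 0.1471 0.0623]]
((0.6928006410598755, 0.0858636200428009), (0.0592096708714962, 0.12766368687152863), 1.5894659757614136)
bridge [[0.7118 0.1452 0.061 ]
 [0.712  0.0237 0.061 ]] -0.0701698294926019
foot [[0.6684 0.1639 0.005 ]
 [0.6641 0.0137 0.005 ]] 1.634536529572288
side [[0.738  0.0089 0.005 ]
 [0.6641 0.0137 0.005 ]] -3.721838614297065
mallet face top [[0.6068 0.0601 0.183 ]
 [0.6091 0.0223 0.183 ]] 0.16489542 [0.6038 0.0408 0.1851] [0.6094 0.0414 0.1763]
```

Request:
jog_arm(deltas=[{"delta_pos": [0, 0.1, 0], "yaw": -0.19, "fingers": 0}, {"delta_pos": [0, 0.1, 0], "yaw": -0.38, "fingers": 0}, {"delta_pos": [0, 0.1, 0], "yaw": -0.57, "fingers": 0}, {"delta_pos": [0, 0.1, 0], "yaw": -0.76, "fingers": 0}, {"delta_pos": [0, 0.1, 0], "yaw": -0.95, "fingers": 0}, {"delta_pos": [0, 0.1, 0], "yaw": -1, "fingers": 0}])

```text
clock: 5.4
eef_pos: [0.5793, 0.0103, 0.1996]
tool_rot: [0.913, 0.408, 0.006, -0.016]
ft_force: [0.3, 0.0, -1.7]
grip_width: 0.0214
grasp_force: 61.6
```

Request:
jog_arm(deltas=[{"delta_pos": [0, 0, 0], "yaw": -0.19, "fingers": 0}, {"delta_pos": [0, 0, 0], "yaw": -0.38, "fingers": 0}, {"delta_pos": [0, 0, 0], "yaw": -0.57, "fingers": 0}, {"delta_pos": [0, 0, 0], "yaw": -0.76, "fingers": 0}, {"delta_pos": [0, 0, 0], "yaw": -0.95, "fingers": 0}, {"delta_pos": [0, 0, 0], "yaw": -1, "fingers": 0}])

```text
clock: 6.0
eef_pos: [0.5793, 0.0104, 0.1996]
tool_rot: [0.687, 0.726, 0.012, -0.013]
ft_force: [0.1, -0.2, -3.0]
grip_width: 0.0211
grasp_force: 61.6
```

Request:
jog_arm(deltas=[{"delta_pos": [0, 0, 0], "yaw": -0.19, "fingers": 0}, {"delta_pos": [0, 0, 0], "yaw": -0.38, "fingers": 0}, {"delta_pos": [0, 0, 0], "yaw": -0.57, "fingers": 0}, {"delta_pos": [0, 0, 0], "yaw": -0.76, "fingers": 0}, {"delta_pos": [0, 0, 0], "yaw": -0.95, "fingers": 0}, {"delta_pos": [0, 0, 0], "yaw": -1, "fingers": 0}])

```text
clock: 6.6
eef_pos: [0.5793, 0.0104, 0.1996]
tool_rot: [0.357, 0.934, 0.016, -0.008]
ft_force: [-0.1, -0.7, -2.6]
grip_width: 0.0211
grasp_force: 61.6
```

Run:
```python
from h import *
to(.6,.052,.2,178.7)
```

```text
delta_pos [0.041  0.1495 0.0033] yaw -0.8998 cur [0.5793 0.0104 0.1996] curyaw 138.21 F [-0.08 -0.67 -2.56] t 6.6
```

Request:
jog_arm(deltas=[{"delta_pos": [0, 0, 0], "yaw": -0.19, "fingers": 0}, {"delta_pos": [0, 0, 0], "yaw": -0.38, "fingers": 0}, {"delta_pos": [0, 0, 0], "yaw": -0.57, "fingers": 0}, {"delta_pos": [0, 0, 0], "yaw": -0.76, "fingers": 0}, {"delta_pos": [0, 0, 0], "yaw": -0.9, "fingers": 0}, {"delta_pos": [0, 0, 0], "yaw": -0.9, "fingers": 0}])

```text
clock: 7.2
eef_pos: [0.5793, 0.0104, 0.1996]
tool_rot: [0.013, 1.0, 0.017, -0.002]
ft_force: [-0.1, -0.0, -2.5]
grip_width: 0.0214
grasp_force: 61.6
```

Run:
```python
from h import *
o=bot.get_obs(); print(Ro.from_quat(o['tool_rot']).as_matrix().round(4),o['joint_pos'].round(3))
to(.6,.0508,.15,178.7); to(.6,.122,.15,178.7)
```

```text
[[-0.9996  0.0265 -0.0028]
 [ 0.0264  0.999   0.0349]
 [ 0.0037  0.0348 -0.9994]] [-0.     0.415  0.168  1.327  0.035  0.026]
delta_pos [-0.0661  0.1306  0.1697] yaw -0.0047 cur [0.5793 0.0104 0.1996] curyaw 178.49 F [-0.08 -0.04 -2.53] t 7.2
delta_pos [-0.0598  0.3677  0.178 ] yaw -0.0047 cur [0.5793 0.0104 0.1996] curyaw 178.49 F [-0.08 -0.04 -2.53] t 7.2
```

Request:
jog_arm(deltas=[{"delta_pos": [-0.093, 0.1, 0.17], "yaw": 0, "fingers": 0}, {"delta_pos": [-0.093, 0.25, 0.176], "yaw": 0, "fingers": 0}, {"delta_pos": [-0.093, 0.367, 0.178], "yaw": 0, "fingers": 0}, {"delta_pos": [-0.093, 0.367, 0.178], "yaw": 0, "fingers": 0}, {"delta_pos": [-0.093, 0.367, 0.178], "yaw": 0, "fingers": 0}])

```text
clock: 7.7
eef_pos: [0.6098, 0.1228, 0.1495]
tool_rot: [0.013, 1.0, 0.017, -0.002]
ft_force: [-0.4, -1.0, -3.3]
grip_width: 0.0217
grasp_force: 61.7
```

Run:
```python
from h import *
to(.61,.122,.066,178.7)
c=cam('wrist'); save(c,'w3.png')
```

```text
delta_pos [-0.002  -0.0121  0.2782] yaw -0.0034 cur [0.6098 0.1228 0.1495] curyaw 178.55 F [-0.39 -0.99 -3.31] t 7.7
```

View pics/w3.png

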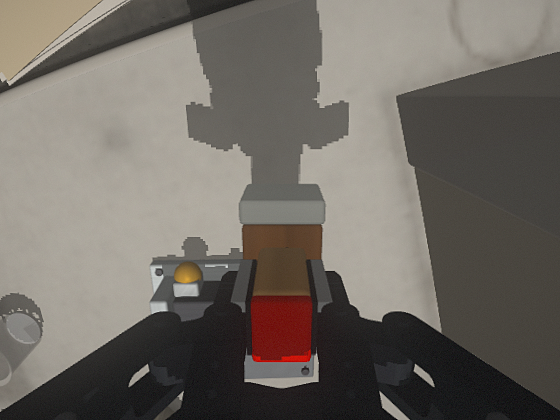

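The wrist camera now faces back towards the robot. The right button is visible at (188,272), the left one is hidden under the mallet, and both the papers (top left) and the box (right) are well clear.

Request:
jog_arm(deltas=[{"delta_pos": [-0.001, -0.006, 0.13], "yaw": 0, "fingers": 0}, {"delta_pos": [-0.001, -0.012, 0.23], "yaw": 0, "fingers": 0}, {"delta_pos": [-0.001, -0.012, 0.278], "yaw": 0, "fingers": 0}, {"delta_pos": [-0.001, -0.012, 0.278], "yaw": 0, "fingers": 0}, {"delta_pos": [-0.001, -0.012, 0.278], "yaw": 0, "fingers": 0}])

```text
clock: 8.25
eef_pos: [0.6103, 0.12, 0.067]
tool_rot: [0.014, 1.0, 0.017, -0.001]
ft_force: [0.2, 0.0, -2.0]
grip_width: 0.0215
grasp_force: 61.6
```

Run:
```python
from h import *
np.set_printoptions(precision=4,suppress=True)
o=bot.get_obs(); print(o['eef_pos'],o['ft_force'],o['ft_torque'],o['tau'])
for n in ('top','scene'):
    c=cam(n); np.save(n+'_a.npy',c,allow_pickle=True)
c=np.load('top_a.npy',allow_pickle=True).item()
cv2.imwrite('pics/t2.png',cv2.resize(c['image'][130:210,195:295],None,fx=7,fy=7,interpolation=cv2.INTER_CUBIC)[:,:,::-1])
```

```text
[0.6103 0.12   0.067 ] [ 0.1789  0.0237 -2.0431] [-0.0803 -0.0486  0.0166] [  0.0096 -50.8461  22.8242   0.0576   0.1364   0.0034]
```

View pics/t2.png

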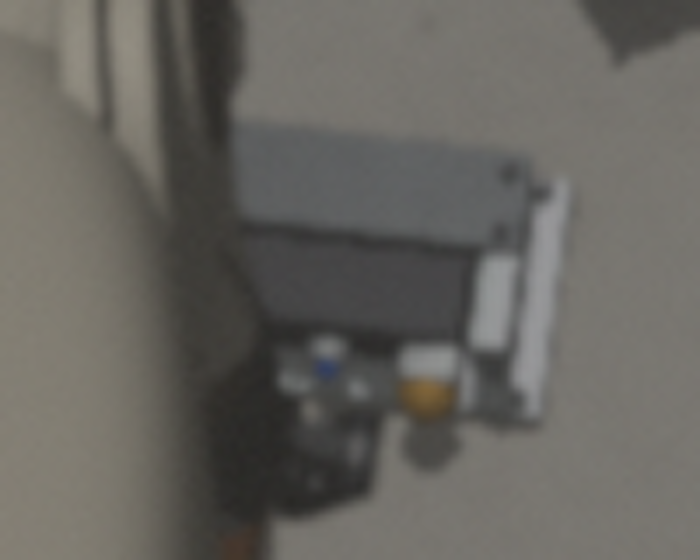

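In the top view the arm hides the left side. The right button is free at crop (428,392), so I'll find contact by force.

Request:
jog_arm(deltas=[{"delta_pos": [-0.005, 0.004, 0], "yaw": 0, "fingers": 0}, {"delta_pos": [-0.01, 0.007, 0], "yaw": 0, "fingers": 0}, {"delta_pos": [-0.015, 0.007, 0], "yaw": 0, "fingers": 0}, {"delta_pos": [-0.017, 0.007, 0], "yaw": 0, "fingers": 0}, {"delta_pos": [-0.017, 0.007, 0], "yaw": 0, "fingers": 0}])

```text
clock: 8.85
eef_pos: [0.6151, 0.1233, 0.0663]
tool_rot: [0.013, 1.0, 0.017, -0.002]
ft_force: [-1.0, -0.4, -3.0]
grip_width: 0.0217
grasp_force: 61.6
```

Request:
jog_arm(deltas=[{"delta_pos": [-0.0017, 0, 0], "yaw": 0, "fingers": 0}, {"delta_pos": [-0.0033, 0, 0], "yaw": 0, "fingers": 0}, {"delta_pos": [-0.0033, 0, 0], "yaw": 0, "fingers": 0}])

```text
clock: 9.15
eef_pos: [0.616, 0.1232, 0.0662]
tool_rot: [0.013, 1.0, 0.017, -0.002]
ft_force: [0.5, -0.5, -2.6]
grip_width: 0.0216
grasp_force: 61.6
```

Request:
jog_arm(deltas=[{"delta_pos": [-0.0017, 0, 0], "yaw": 0, "fingers": 0}, {"delta_pos": [-0.0033, 0, 0], "yaw": 0, "fingers": 0}, {"delta_pos": [-0.0033, 0, 0], "yaw": 0, "fingers": 0}])

```text
clock: 9.45
eef_pos: [0.6171, 0.1231, 0.0663]
tool_rot: [0.013, 1.0, 0.018, -0.002]
ft_force: [0.2, -0.5, -2.0]
grip_width: 0.0213
grasp_force: 61.6
```

Request:
jog_arm(deltas=[{"delta_pos": [-0.0017, 0, 0], "yaw": 0, "fingers": 0}, {"delta_pos": [-0.0033, 0, 0], "yaw": 0, "fingers": 0}, {"delta_pos": [-0.0033, 0, 0], "yaw": 0, "fingers": 0}])

```text
clock: 9.75
eef_pos: [0.6176, 0.1232, 0.0662]
tool_rot: [0.013, 1.0, 0.017, -0.002]
ft_force: [-1.1, -0.5, -2.5]
grip_width: 0.0216
grasp_force: 61.6
```

Request:
jog_arm(deltas=[{"delta_pos": [-0.0017, 0, 0], "yaw": 0, "fingers": 0}, {"delta_pos": [-0.0033, 0, 0], "yaw": 0, "fingers": 0}, {"delta_pos": [-0.0033, 0, 0], "yaw": 0, "fingers": 0}])

```text
clock: 10.05
eef_pos: [0.618, 0.1232, 0.0662]
tool_rot: [0.013, 1.0, 0.018, -0.003]
ft_force: [-5.1, 1.1, 1.2]
grip_width: 0.0212
grasp_force: 61.9
```

Request:
jog_arm(deltas=[{"delta_pos": [-0.0017, 0, 0], "yaw": 0, "fingers": 0}, {"delta_pos": [-0.0017, 0, 0], "yaw": 0, "fingers": 0}])

```text
clock: 10.25
eef_pos: [0.6181, 0.1232, 0.0662]
tool_rot: [0.013, 1.0, 0.018, -0.003]
ft_force: [-6.1, 0.0, 1.6]
grip_width: 0.0211
grasp_force: 62.1
```

Request:
jog_arm(deltas=[{"delta_pos": [-0.0017, 0, 0], "yaw": 0, "fingers": 0}, {"delta_pos": [-0.0017, 0, 0], "yaw": 0, "fingers": 0}])

```text
clock: 10.45
eef_pos: [0.6181, 0.1232, 0.0662]
tool_rot: [0.013, 1.0, 0.018, -0.004]
ft_force: [-7.1, -0.6, 2.1]
grip_width: 0.0211
grasp_force: 62.2
```

Request:
jog_arm(deltas=[{"delta_pos": [-0.0017, 0, 0], "yaw": 0, "fingers": 0}, {"delta_pos": [-0.0033, 0, 0], "yaw": 0, "fingers": 0}])

```text
clock: 10.65
eef_pos: [0.6186, 0.1232, 0.0662]
tool_rot: [0.013, 1.0, 0.018, -0.004]
ft_force: [-8.4, -0.3, 3.6]
grip_width: 0.0212
grasp_force: 62.3
```

Request:
jog_arm(deltas=[{"delta_pos": [-0.0017, 0, 0], "yaw": 0, "fingers": 0}, {"delta_pos": [-0.0033, 0, 0], "yaw": 0, "fingers": 0}])

```text
clock: 10.85
eef_pos: [0.6191, 0.1233, 0.0661]
tool_rot: [0.013, 1.0, 0.018, -0.005]
ft_force: [-9.2, 0.2, 3.9]
grip_width: 0.0214
grasp_force: 62.3
```

Request:
jog_arm(deltas=[{"delta_pos": [-0.0017, 0, 0], "yaw": 0, "fingers": 0}, {"delta_pos": [-0.0033, 0, 0], "yaw": 0, "fingers": 0}, {"delta_pos": [-0.0033, 0, 0], "yaw": 0, "fingers": 0}])

```text
clock: 11.15
eef_pos: [0.6197, 0.1234, 0.0661]
tool_rot: [0.013, 1.0, 0.018, -0.005]
ft_force: [-10.2, 0.3, 4.7]
grip_width: 0.0211
grasp_force: 62.4
```

Request:
jog_arm(deltas=[{"delta_pos": [-0.0017, 0, 0], "yaw": 0, "fingers": 0}, {"delta_pos": [-0.0017, 0, 0], "yaw": 0, "fingers": 0}])

```text
clock: 11.35
eef_pos: [0.62, 0.1234, 0.0661]
tool_rot: [0.012, 1.0, 0.018, -0.005]
ft_force: [-10.9, 1.4, 4.6]
grip_width: 0.0213
grasp_force: 62.4
```

Request:
jog_arm(deltas=[{"delta_pos": [0.02, 0, 0], "yaw": 0, "fingers": 0}, {"delta_pos": [0.045, 0, 0], "yaw": 0, "fingers": 0}, {"delta_pos": [0.045, -0.1, -0.0035], "yaw": 0, "fingers": 0}, {"delta_pos": [0.045, -0.2, -0.007], "yaw": 0, "fingers": 0}, {"delta_pos": [0.045, -0.24, -0.0083], "yaw": 0, "fingers": 0}, {"delta_pos": [0.045, -0.24, -0.0083], "yaw": 0, "fingers": 0}, {"delta_pos": [0.04, -0.24, -0.0083], "yaw": 0, "fingers": 0}, {"delta_pos": [0.035, -0.24, -0.0083], "yaw": 0, "fingers": 0}, {"delta_pos": [0.03, -0.24, -0.0083], "yaw": 0, "fingers": 0}, {"delta_pos": [0.027, -0.24, -0.0083], "yaw": 0, "fingers": 0}, {"delta_pos": [0.025, -0.24, -0.0083], "yaw": 0, "fingers": 0}, {"delta_pos": [0.025, -0.24, -0.0083], "yaw": 0, "fingers": 0}])

```text
clock: 12.55
eef_pos: [0.6143, 0.0515, 0.0662]
tool_rot: [0.013, 1.0, 0.018, -0.002]
ft_force: [0.4, -0.3, -2.9]
grip_width: 0.0217
grasp_force: 61.6
```

Run:
```python
from h import *
to(.6165,.0505,.066)
```

```text
delta_pos [-0.0075 -0.0031  0.0006] yaw 0 cur [0.6143 0.0515 0.0662] curyaw 178.56 F [ 0.36 -0.28 -2.86] t 12.55
```

Request:
jog_arm(deltas=[{"delta_pos": [-0.003, -0.003, 0], "yaw": 0, "fingers": 0}, {"delta_pos": [-0.005, -0.003, 0], "yaw": 0, "fingers": 0}, {"delta_pos": [-0.007, -0.003, -0.001], "yaw": 0, "fingers": 0}, {"delta_pos": [-0.009, -0.003, -0.002], "yaw": 0, "fingers": 0}, {"delta_pos": [-0.009, -0.003, -0.002], "yaw": 0, "fingers": 0}])

```text
clock: 13.05
eef_pos: [0.6165, 0.0501, 0.0667]
tool_rot: [0.013, 1.0, 0.017, -0.002]
ft_force: [-1.2, 0.4, -2.4]
grip_width: 0.0211
grasp_force: 61.6
```

Request:
jog_arm(deltas=[{"delta_pos": [-0.0017, 0, -0.001], "yaw": 0, "fingers": 0}, {"delta_pos": [-0.0033, 0, -0.0015], "yaw": 0, "fingers": 0}, {"delta_pos": [-0.0033, 0, -0.0015], "yaw": 0, "fingers": 0}])

```text
clock: 13.35
eef_pos: [0.6168, 0.0501, 0.0668]
tool_rot: [0.013, 1.0, 0.017, -0.003]
ft_force: [-4.2, 0.1, -2.7]
grip_width: 0.0215
grasp_force: 61.5
```

Request:
jog_arm(deltas=[{"delta_pos": [-0.0017, 0, -0.001], "yaw": 0, "fingers": 0}, {"delta_pos": [-0.0033, 0, -0.0015], "yaw": 0, "fingers": 0}, {"delta_pos": [-0.0033, 0, -0.0015], "yaw": 0, "fingers": 0}])

```text
clock: 13.65
eef_pos: [0.6171, 0.0501, 0.0669]
tool_rot: [0.013, 1.0, 0.017, -0.004]
ft_force: [-6.2, 0.7, -3.6]
grip_width: 0.0209
grasp_force: 61.5
```

Request:
jog_arm(deltas=[{"delta_pos": [-0.0017, 0, -0.0005], "yaw": 0, "fingers": 0}, {"delta_pos": [-0.0033, 0, -0.001], "yaw": 0, "fingers": 0}, {"delta_pos": [-0.005, 0, -0.001], "yaw": 0, "fingers": 0}, {"delta_pos": [-0.005, 0, -0.001], "yaw": 0, "fingers": 0}])

```text
clock: 14.05
eef_pos: [0.6179, 0.0499, 0.067]
tool_rot: [0.013, 1.0, 0.017, -0.004]
ft_force: [-6.0, -0.4, -3.3]
grip_width: 0.021
grasp_force: 61.5
```

Request:
jog_arm(deltas=[{"delta_pos": [-0.0017, 0, -0.0005], "yaw": 0, "fingers": 0}, {"delta_pos": [-0.0033, 0, -0.001], "yaw": 0, "fingers": 0}, {"delta_pos": [-0.0033, 0, -0.001], "yaw": 0, "fingers": 0}])

```text
clock: 14.35
eef_pos: [0.6183, 0.0498, 0.067]
tool_rot: [0.013, 1.0, 0.017, -0.005]
ft_force: [-8.0, -0.9, -3.6]
grip_width: 0.0214
grasp_force: 61.5
```

Request:
jog_arm(deltas=[{"delta_pos": [-0.0017, 0, -0.0005], "yaw": 0, "fingers": 0}, {"delta_pos": [-0.0033, 0, -0.001], "yaw": 0, "fingers": 0}, {"delta_pos": [-0.0033, 0, -0.001], "yaw": 0, "fingers": 0}])

```text
clock: 14.65
eef_pos: [0.6188, 0.0497, 0.0671]
tool_rot: [0.013, 1.0, 0.017, -0.006]
ft_force: [-8.0, -1.1, -3.4]
grip_width: 0.0209
grasp_force: 61.5
```

Request:
jog_arm(deltas=[{"delta_pos": [-0.0017, 0, -0.0005], "yaw": 0, "fingers": 0}, {"delta_pos": [-0.0033, 0, -0.001], "yaw": 0, "fingers": 0}, {"delta_pos": [-0.005, 0, -0.001], "yaw": 0, "fingers": 0}, {"delta_pos": [-0.0067, 0, -0.001], "yaw": 0, "fingers": 0}, {"delta_pos": [-0.0067, 0, -0.001], "yaw": 0, "fingers": 0}])

```text
clock: 15.15
eef_pos: [0.6199, 0.0495, 0.0672]
tool_rot: [0.013, 1.0, 0.017, -0.006]
ft_force: [-10.3, -0.3, -3.2]
grip_width: 0.0216
grasp_force: 61.6
```

Request:
jog_arm(deltas=[{"delta_pos": [-0.0017, 0, -0.0005], "yaw": 0, "fingers": 0}, {"delta_pos": [-0.0033, 0, -0.001], "yaw": 0, "fingers": 0}, {"delta_pos": [-0.0033, 0, -0.001], "yaw": 0, "fingers": 0}])

```text
clock: 15.45
eef_pos: [0.6204, 0.0495, 0.0673]
tool_rot: [0.013, 1.0, 0.017, -0.007]
ft_force: [-10.2, -1.1, -2.7]
grip_width: 0.0212
grasp_force: 61.6
```

Request:
jog_arm(deltas=[{"delta_pos": [0.02, 0, 0.003], "yaw": 0, "fingers": 0}, {"delta_pos": [0.043, 0, 0.005], "yaw": 0, "fingers": 0}, {"delta_pos": [0.043, 0.1, 0.008], "yaw": 0, "fingers": 0}, {"delta_pos": [0.043, 0.2, 0.011], "yaw": 0, "fingers": 0}, {"delta_pos": [0.043, 0.243, 0.0113], "yaw": 0, "fingers": 0}, {"delta_pos": [0.043, 0.243, 0.0113], "yaw": 0, "fingers": 0}, {"delta_pos": [0.04, 0.243, 0.0113], "yaw": 0, "fingers": 0}, {"delta_pos": [0.035, 0.243, 0.0113], "yaw": 0, "fingers": 0}, {"delta_pos": [0.03, 0.243, 0.0113], "yaw": 0, "fingers": 0}, {"delta_pos": [0.028, 0.243, 0.0113], "yaw": 0, "fingers": 0}, {"delta_pos": [0.028, 0.243, 0.0113], "yaw": 0, "fingers": 0}])

```text
clock: 16.55
eef_pos: [0.619, 0.1223, 0.0683]
tool_rot: [0.013, 1.0, 0.017, -0.002]
ft_force: [-0.5, 0.2, -2.6]
grip_width: 0.0215
grasp_force: 61.7
```

Request:
jog_arm(deltas=[{"delta_pos": [-0.0025, 0, -0.001], "yaw": 0, "fingers": 0}, {"delta_pos": [-0.005, 0, -0.002], "yaw": 0, "fingers": 0}, {"delta_pos": [-0.0075, 0, -0.003], "yaw": 0, "fingers": 0}, {"delta_pos": [-0.01, 0, -0.004], "yaw": 0, "fingers": 0}, {"delta_pos": [-0.0125, 0, -0.0045], "yaw": 0, "fingers": 0}, {"delta_pos": [-0.015, 0, -0.005], "yaw": 0, "fingers": 0}, {"delta_pos": [-0.015, 0, -0.005], "yaw": 0, "fingers": 0}])

```text
clock: 17.25
eef_pos: [0.6205, 0.1227, 0.0688]
tool_rot: [0.013, 1.0, 0.017, -0.005]
ft_force: [-7.1, -0.8, -1.7]
grip_width: 0.0215
grasp_force: 61.6
```

Request:
jog_arm(deltas=[{"delta_pos": [-0.0025, 0, -0.0005], "yaw": 0, "fingers": 0}, {"delta_pos": [-0.005, 0, -0.001], "yaw": 0, "fingers": 0}, {"delta_pos": [-0.0075, 0, -0.0015], "yaw": 0, "fingers": 0}, {"delta_pos": [-0.01, 0, -0.002], "yaw": 0, "fingers": 0}, {"delta_pos": [-0.01, 0, -0.002], "yaw": 0, "fingers": 0}])

```text
clock: 17.75
eef_pos: [0.6221, 0.1229, 0.0689]
tool_rot: [0.013, 1.0, 0.017, -0.006]
ft_force: [-8.8, -0.1, -1.5]
grip_width: 0.0212
grasp_force: 61.7
```

Request:
jog_arm(deltas=[{"delta_pos": [-0.0017, 0, -0.0005], "yaw": 0, "fingers": 0}, {"delta_pos": [-0.0033, 0, -0.001], "yaw": 0, "fingers": 0}, {"delta_pos": [-0.0033, 0, -0.001], "yaw": 0, "fingers": 0}])

```text
clock: 18.05
eef_pos: [0.6225, 0.123, 0.069]
tool_rot: [0.012, 1.0, 0.017, -0.007]
ft_force: [-9.6, 0.3, -1.3]
grip_width: 0.0214
grasp_force: 61.7
```

Request:
jog_arm(deltas=[{"delta_pos": [-0.0025, 0, -0.0005], "yaw": 0, "fingers": 0}, {"delta_pos": [-0.005, 0, -0.001], "yaw": 0, "fingers": 0}, {"delta_pos": [-0.005, 0, -0.001], "yaw": 0, "fingers": 0}])

```text
clock: 18.35
eef_pos: [0.6234, 0.1231, 0.0691]
tool_rot: [0.012, 1.0, 0.018, -0.008]
ft_force: [-10.8, 0.1, -1.9]
grip_width: 0.0213
grasp_force: 61.7
```

Run:
```python
from h import *
o=bot.get_obs(); print(np.round(np.r_[o['ft_force'],o['eef_pos']],4)); to(.62,.0505,.066)
```

```text
[-10.7687   0.0765  -1.8535   0.6234   0.1231   0.0691]
delta_pos [ 0.0051 -0.2423  0.0019] yaw 0 cur [0.6234 0.1231 0.0691] curyaw 178.6 F [-10.77   0.08  -1.85] t 18.35
```

Request:
jog_arm(deltas=[{"delta_pos": [0.02, 0, 0.002], "yaw": 0, "fingers": 0}, {"delta_pos": [0.0433, 0, 0.004], "yaw": 0, "fingers": 0}, {"delta_pos": [0.0433, -0.1, 0.003], "yaw": 0, "fingers": 0}, {"delta_pos": [0.0433, -0.2, 0.002], "yaw": 0, "fingers": 0}, {"delta_pos": [0.0433, -0.242, 0.001], "yaw": 0, "fingers": 0}, {"delta_pos": [0.0433, -0.242, 0.001], "yaw": 0, "fingers": 0}, {"delta_pos": [0.038, -0.242, 0.001], "yaw": 0, "fingers": 0}, {"delta_pos": [0.034, -0.242, 0.001], "yaw": 0, "fingers": 0}, {"delta_pos": [0.03, -0.242, 0.001], "yaw": 0, "fingers": 0}, {"delta_pos": [0.0267, -0.242, 0.001], "yaw": 0, "fingers": 0}, {"delta_pos": [0.0267, -0.242, 0.001], "yaw": 0, "fingers": 0}])

```text
clock: 19.45
eef_pos: [0.619, 0.051, 0.0682]
tool_rot: [0.012, 1.0, 0.018, -0.002]
ft_force: [-0.6, 0.4, -3.3]
grip_width: 0.0215
grasp_force: 61.6
```

Request:
jog_arm(deltas=[{"delta_pos": [-0.0025, 0, -0.001], "yaw": 0, "fingers": 0}, {"delta_pos": [-0.005, 0, -0.002], "yaw": 0, "fingers": 0}, {"delta_pos": [-0.0075, 0, -0.0025], "yaw": 0, "fingers": 0}, {"delta_pos": [-0.01, 0, -0.003], "yaw": 0, "fingers": 0}, {"delta_pos": [-0.0125, 0, -0.0035], "yaw": 0, "fingers": 0}, {"delta_pos": [-0.015, 0, -0.004], "yaw": 0, "fingers": 0}, {"delta_pos": [-0.0175, 0, -0.0045], "yaw": 0, "fingers": 0}, {"delta_pos": [-0.02, 0, -0.005], "yaw": 0, "fingers": 0}, {"delta_pos": [-0.02, 0, -0.005], "yaw": 0, "fingers": 0}])

```text
clock: 20.35
eef_pos: [0.6217, 0.0503, 0.0686]
tool_rot: [0.013, 1.0, 0.018, -0.005]
ft_force: [-6.5, 0.2, -0.3]
grip_width: 0.0209
grasp_force: 61.7
```

Request:
jog_arm(deltas=[{"delta_pos": [-0.0025, 0, -0.0005], "yaw": 0, "fingers": 0}, {"delta_pos": [-0.005, 0, -0.001], "yaw": 0, "fingers": 0}, {"delta_pos": [-0.0067, 0, -0.001], "yaw": 0, "fingers": 0}, {"delta_pos": [-0.0067, 0, -0.001], "yaw": 0, "fingers": 0}])

```text
clock: 20.75
eef_pos: [0.6227, 0.0501, 0.0687]
tool_rot: [0.013, 1.0, 0.017, -0.006]
ft_force: [-9.0, 0.2, -0.5]
grip_width: 0.0211
grasp_force: 61.8
```

Request:
jog_arm(deltas=[{"delta_pos": [-0.0025, 0, -0.0005], "yaw": 0, "fingers": 0}, {"delta_pos": [-0.005, 0, -0.001], "yaw": 0, "fingers": 0}, {"delta_pos": [-0.0067, 0, -0.001], "yaw": 0, "fingers": 0}, {"delta_pos": [-0.0067, 0, -0.001], "yaw": 0, "fingers": 0}])

```text
clock: 21.15
eef_pos: [0.6238, 0.0499, 0.0688]
tool_rot: [0.013, 1.0, 0.017, -0.007]
ft_force: [-10.8, 0.7, -0.3]
grip_width: 0.0213
grasp_force: 62.0
```

Request:
jog_arm(deltas=[{"delta_pos": [-0.0017, 0, -0.0005], "yaw": 0, "fingers": 0}, {"delta_pos": [-0.0033, 0, -0.001], "yaw": 0, "fingers": 0}, {"delta_pos": [-0.0033, 0, -0.001], "yaw": 0, "fingers": 0}])

```text
clock: 21.45
eef_pos: [0.6242, 0.0498, 0.0688]
tool_rot: [0.013, 1.0, 0.017, -0.008]
ft_force: [-12.3, 0.3, 1.6]
grip_width: 0.0215
grasp_force: 61.9
```

Request:
jog_arm(deltas=[{"delta_pos": [0.02, 0, 0.002], "yaw": 0, "fingers": 0}, {"delta_pos": [0.0487, 0, 0.006], "yaw": 0, "fingers": 0}, {"delta_pos": [0.0487, 0.1, 0.01], "yaw": 0, "fingers": 0}, {"delta_pos": [0.0487, 0.2, 0.013], "yaw": 0, "fingers": 0}, {"delta_pos": [0.0487, 0.243, 0.015], "yaw": 0, "fingers": 0}, {"delta_pos": [0.0487, 0.243, 0.015], "yaw": 0, "fingers": 0}, {"delta_pos": [0.044, 0.243, 0.015], "yaw": 0, "fingers": 0}, {"delta_pos": [0.039, 0.243, 0.015], "yaw": 0, "fingers": 0}, {"delta_pos": [0.034, 0.243, 0.015], "yaw": 0, "fingers": 0}, {"delta_pos": [0.032, 0.243, 0.015], "yaw": 0, "fingers": 0}, {"delta_pos": [0.032, 0.243, 0.015], "yaw": 0, "fingers": 0}])

```text
clock: 22.55
eef_pos: [0.6221, 0.1225, 0.0685]
tool_rot: [0.013, 1.0, 0.017, -0.002]
ft_force: [-0.5, -0.2, -2.5]
grip_width: 0.0212
grasp_force: 61.8
```

Request:
jog_arm(deltas=[{"delta_pos": [-0.0025, 0, -0.001], "yaw": 0, "fingers": 0}, {"delta_pos": [-0.005, 0, -0.002], "yaw": 0, "fingers": 0}, {"delta_pos": [-0.0075, 0, -0.003], "yaw": 0, "fingers": 0}, {"delta_pos": [-0.01, 0, -0.0035], "yaw": 0, "fingers": 0}, {"delta_pos": [-0.0125, 0, -0.004], "yaw": 0, "fingers": 0}, {"delta_pos": [-0.015, 0, -0.0045], "yaw": 0, "fingers": 0}, {"delta_pos": [-0.0175, 0, -0.005], "yaw": 0, "fingers": 0}, {"delta_pos": [-0.02, 0, -0.0055], "yaw": 0, "fingers": 0}, {"delta_pos": [-0.02, 0, -0.0055], "yaw": 0, "fingers": 0}])

```text
clock: 23.45
eef_pos: [0.6249, 0.123, 0.0689]
tool_rot: [0.013, 1.0, 0.017, -0.005]
ft_force: [-7.8, -0.3, -2.9]
grip_width: 0.0213
grasp_force: 61.6
```

Request:
jog_arm(deltas=[{"delta_pos": [-0.0025, 0, -0.0005], "yaw": 0, "fingers": 0}, {"delta_pos": [-0.005, 0, -0.001], "yaw": 0, "fingers": 0}, {"delta_pos": [-0.0067, 0, -0.0015], "yaw": 0, "fingers": 0}, {"delta_pos": [-0.0067, 0, -0.0015], "yaw": 0, "fingers": 0}])

```text
clock: 23.85
eef_pos: [0.6259, 0.1232, 0.0691]
tool_rot: [0.013, 1.0, 0.017, -0.006]
ft_force: [-9.4, -1.4, -1.8]
grip_width: 0.0213
grasp_force: 61.6
```

Request:
jog_arm(deltas=[{"delta_pos": [-0.0025, 0, -0.0005], "yaw": 0, "fingers": 0}, {"delta_pos": [-0.005, 0, -0.001], "yaw": 0, "fingers": 0}, {"delta_pos": [-0.0067, 0, -0.0015], "yaw": 0, "fingers": 0}, {"delta_pos": [-0.0067, 0, -0.0015], "yaw": 0, "fingers": 0}])

```text
clock: 24.25
eef_pos: [0.627, 0.1233, 0.0692]
tool_rot: [0.012, 1.0, 0.018, -0.007]
ft_force: [-11.6, -0.1, -1.4]
grip_width: 0.0209
grasp_force: 61.7
```

Request:
jog_arm(deltas=[{"delta_pos": [0.02, 0, 0.002], "yaw": 0, "fingers": 0}, {"delta_pos": [0.0467, 0, 0.004], "yaw": 0, "fingers": 0}, {"delta_pos": [0.0467, -0.1, 0.003], "yaw": 0, "fingers": 0}, {"delta_pos": [0.0467, -0.2, 0.002], "yaw": 0, "fingers": 0}, {"delta_pos": [0.0467, -0.242, 0.001], "yaw": 0, "fingers": 0}, {"delta_pos": [0.0467, -0.242, 0.001], "yaw": 0, "fingers": 0}, {"delta_pos": [0.042, -0.242, 0.001], "yaw": 0, "fingers": 0}, {"delta_pos": [0.037, -0.242, 0.001], "yaw": 0, "fingers": 0}, {"delta_pos": [0.032, -0.242, 0.001], "yaw": 0, "fingers": 0}, {"delta_pos": [0.0267, -0.242, 0.001], "yaw": 0, "fingers": 0}, {"delta_pos": [0.0267, -0.242, 0.001], "yaw": 0, "fingers": 0}])

```text
clock: 25.35
eef_pos: [0.6226, 0.0512, 0.0683]
tool_rot: [0.012, 1.0, 0.018, -0.002]
ft_force: [-0.2, 0.3, -2.9]
grip_width: 0.0216
grasp_force: 61.6
```

Request:
jog_arm(deltas=[{"delta_pos": [-0.0025, 0, -0.001], "yaw": 0, "fingers": 0}, {"delta_pos": [-0.005, 0, -0.002], "yaw": 0, "fingers": 0}, {"delta_pos": [-0.0075, 0, -0.0025], "yaw": 0, "fingers": 0}, {"delta_pos": [-0.01, 0, -0.003], "yaw": 0, "fingers": 0}, {"delta_pos": [-0.0125, 0, -0.0035], "yaw": 0, "fingers": 0}, {"delta_pos": [-0.015, 0, -0.004], "yaw": 0, "fingers": 0}, {"delta_pos": [-0.0175, 0, -0.0045], "yaw": 0, "fingers": 0}, {"delta_pos": [-0.02, 0, -0.005], "yaw": 0, "fingers": 0}, {"delta_pos": [-0.02, 0, -0.005], "yaw": 0, "fingers": 0}])

```text
clock: 26.25
eef_pos: [0.6252, 0.0504, 0.0689]
tool_rot: [0.013, 1.0, 0.018, -0.005]
ft_force: [-7.0, 0.4, -0.4]
grip_width: 0.0214
grasp_force: 61.8
```

Request:
jog_arm(deltas=[{"delta_pos": [-0.0025, 0, -0.0007], "yaw": 0, "fingers": 0}, {"delta_pos": [-0.005, 0, -0.0015], "yaw": 0, "fingers": 0}, {"delta_pos": [-0.0075, 0, -0.002], "yaw": 0, "fingers": 0}, {"delta_pos": [-0.01, 0, -0.0025], "yaw": 0, "fingers": 0}, {"delta_pos": [-0.01, 0, -0.0025], "yaw": 0, "fingers": 0}])

```text
clock: 26.75
eef_pos: [0.6267, 0.0501, 0.069]
tool_rot: [0.013, 1.0, 0.017, -0.007]
ft_force: [-9.0, 0.1, -0.8]
grip_width: 0.0212
grasp_force: 61.8
```

Request:
jog_arm(deltas=[{"delta_pos": [-0.0017, 0, -0.0007], "yaw": 0, "fingers": 0}, {"delta_pos": [-0.0033, 0, -0.0012], "yaw": 0, "fingers": 0}, {"delta_pos": [-0.0033, 0, -0.0012], "yaw": 0, "fingers": 0}])

```text
clock: 27.05
eef_pos: [0.6271, 0.0501, 0.0691]
tool_rot: [0.013, 1.0, 0.017, -0.007]
ft_force: [-10.5, 0.1, -0.9]
grip_width: 0.0212
grasp_force: 61.8
```

Request:
jog_arm(deltas=[{"delta_pos": [-0.0017, 0, -0.0005], "yaw": 0, "fingers": 0}, {"delta_pos": [-0.0033, 0, -0.001], "yaw": 0, "fingers": 0}, {"delta_pos": [-0.0033, 0, -0.001], "yaw": 0, "fingers": 0}])

```text
clock: 27.35
eef_pos: [0.6276, 0.05, 0.0692]
tool_rot: [0.013, 1.0, 0.017, -0.008]
ft_force: [-10.7, -0.6, -0.3]
grip_width: 0.0214
grasp_force: 61.8
```

Request:
jog_arm(deltas=[{"delta_pos": [0.02, 0, 0.002], "yaw": 0, "fingers": 0}, {"delta_pos": [0.05, 0, 0.006], "yaw": 0, "fingers": 0}, {"delta_pos": [0.05, 0.1, 0.01], "yaw": 0, "fingers": 0}, {"delta_pos": [0.05, 0.2, 0.014], "yaw": 0, "fingers": 0}, {"delta_pos": [0.05, 0.243, 0.016], "yaw": 0, "fingers": 0}, {"delta_pos": [0.05, 0.243, 0.016], "yaw": 0, "fingers": 0}, {"delta_pos": [0.045, 0.243, 0.016], "yaw": 0, "fingers": 0}, {"delta_pos": [0.04, 0.243, 0.016], "yaw": 0, "fingers": 0}, {"delta_pos": [0.035, 0.243, 0.016], "yaw": 0, "fingers": 0}, {"delta_pos": [0.033, 0.243, 0.016], "yaw": 0, "fingers": 0}, {"delta_pos": [0.033, 0.243, 0.016], "yaw": 0, "fingers": 0}])

```text
clock: 28.45
eef_pos: [0.6255, 0.1227, 0.069]
tool_rot: [0.013, 1.0, 0.017, -0.002]
ft_force: [0.7, -0.4, -2.8]
grip_width: 0.0209
grasp_force: 61.7
```

Request:
jog_arm(deltas=[{"delta_pos": [-0.0025, 0, -0.001], "yaw": 0, "fingers": 0}, {"delta_pos": [-0.005, 0, -0.002], "yaw": 0, "fingers": 0}, {"delta_pos": [-0.0075, 0, -0.003], "yaw": 0, "fingers": 0}, {"delta_pos": [-0.01, 0, -0.0035], "yaw": 0, "fingers": 0}, {"delta_pos": [-0.0125, 0, -0.004], "yaw": 0, "fingers": 0}, {"delta_pos": [-0.015, 0, -0.0045], "yaw": 0, "fingers": 0}, {"delta_pos": [-0.0175, 0, -0.005], "yaw": 0, "fingers": 0}, {"delta_pos": [-0.02, 0, -0.0055], "yaw": 0, "fingers": 0}, {"delta_pos": [-0.02, 0, -0.0055], "yaw": 0, "fingers": 0}])

```text
clock: 29.35
eef_pos: [0.6281, 0.1233, 0.0696]
tool_rot: [0.013, 1.0, 0.017, -0.005]
ft_force: [-7.3, 0.6, -0.4]
grip_width: 0.0213
grasp_force: 61.8
```

Request:
jog_arm(deltas=[{"delta_pos": [-0.0025, 0, -0.0005], "yaw": 0, "fingers": 0}, {"delta_pos": [-0.005, 0, -0.001], "yaw": 0, "fingers": 0}, {"delta_pos": [-0.0067, 0, -0.0015], "yaw": 0, "fingers": 0}, {"delta_pos": [-0.0067, 0, -0.0015], "yaw": 0, "fingers": 0}])

```text
clock: 29.75
eef_pos: [0.6291, 0.1235, 0.0697]
tool_rot: [0.012, 1.0, 0.018, -0.006]
ft_force: [-8.8, -0.3, -1.1]
grip_width: 0.0213
grasp_force: 61.8
```

Request:
jog_arm(deltas=[{"delta_pos": [-0.0025, 0, -0.0005], "yaw": 0, "fingers": 0}, {"delta_pos": [-0.005, 0, -0.001], "yaw": 0, "fingers": 0}, {"delta_pos": [-0.0075, 0, -0.0015], "yaw": 0, "fingers": 0}, {"delta_pos": [-0.0075, 0, -0.0015], "yaw": 0, "fingers": 0}])

```text
clock: 30.15
eef_pos: [0.6303, 0.1236, 0.0697]
tool_rot: [0.012, 1.0, 0.018, -0.007]
ft_force: [-10.6, -0.4, -0.7]
grip_width: 0.0212
grasp_force: 61.8
```

Request:
jog_arm(deltas=[{"delta_pos": [0.02, 0, 0.002], "yaw": 0, "fingers": 0}, {"delta_pos": [0.0467, 0, 0.005], "yaw": 0, "fingers": 0}, {"delta_pos": [0.0467, -0.1, 0.004], "yaw": 0, "fingers": 0}, {"delta_pos": [0.0467, -0.2, 0.003], "yaw": 0, "fingers": 0}, {"delta_pos": [0.0467, -0.242, 0.002], "yaw": 0, "fingers": 0}, {"delta_pos": [0.0467, -0.242, 0.002], "yaw": 0, "fingers": 0}, {"delta_pos": [0.042, -0.242, 0.002], "yaw": 0, "fingers": 0}, {"delta_pos": [0.037, -0.242, 0.002], "yaw": 0, "fingers": 0}, {"delta_pos": [0.032, -0.242, 0.002], "yaw": 0, "fingers": 0}, {"delta_pos": [0.0267, -0.242, 0.002], "yaw": 0, "fingers": 0}, {"delta_pos": [0.0267, -0.242, 0.002], "yaw": 0, "fingers": 0}])

```text
clock: 31.25
eef_pos: [0.626, 0.0514, 0.0684]
tool_rot: [0.012, 1.0, 0.018, -0.002]
ft_force: [-0.2, 0.6, -2.2]
grip_width: 0.0214
grasp_force: 61.6
```

Request:
jog_arm(deltas=[{"delta_pos": [-0.0025, 0, -0.001], "yaw": 0, "fingers": 0}, {"delta_pos": [-0.005, 0, -0.002], "yaw": 0, "fingers": 0}, {"delta_pos": [-0.0075, 0, -0.0025], "yaw": 0, "fingers": 0}, {"delta_pos": [-0.01, 0, -0.003], "yaw": 0, "fingers": 0}, {"delta_pos": [-0.0125, 0, -0.0035], "yaw": 0, "fingers": 0}, {"delta_pos": [-0.015, 0, -0.004], "yaw": 0, "fingers": 0}, {"delta_pos": [-0.0175, 0, -0.0045], "yaw": 0, "fingers": 0}, {"delta_pos": [-0.02, 0, -0.005], "yaw": 0, "fingers": 0}, {"delta_pos": [-0.02, 0, -0.005], "yaw": 0, "fingers": 0}])

```text
clock: 32.15
eef_pos: [0.6286, 0.0506, 0.0689]
tool_rot: [0.013, 1.0, 0.017, -0.005]
ft_force: [-6.4, 1.0, -1.4]
grip_width: 0.0214
grasp_force: 61.8
```

Request:
jog_arm(deltas=[{"delta_pos": [-0.0025, 0, -0.0007], "yaw": 0, "fingers": 0}, {"delta_pos": [-0.005, 0, -0.0015], "yaw": 0, "fingers": 0}, {"delta_pos": [-0.0075, 0, -0.002], "yaw": 0, "fingers": 0}, {"delta_pos": [-0.01, 0, -0.0025], "yaw": 0, "fingers": 0}, {"delta_pos": [-0.01, 0, -0.0025], "yaw": 0, "fingers": 0}])

```text
clock: 32.65
eef_pos: [0.6301, 0.0504, 0.0691]
tool_rot: [0.013, 1.0, 0.017, -0.007]
ft_force: [-10.0, -0.5, 0.1]
grip_width: 0.0211
grasp_force: 61.8
```

Request:
jog_arm(deltas=[{"delta_pos": [0.02, 0, 0], "yaw": 0, "fingers": 0}, {"delta_pos": [0.047, 0, 0], "yaw": 0, "fingers": 0}, {"delta_pos": [0.047, 0, -0.05], "yaw": 0, "fingers": 0}, {"delta_pos": [0.047, 0, -0.2], "yaw": 0, "fingers": 0}, {"delta_pos": [0.047, -0.05, -0.36], "yaw": 0, "fingers": 0}, {"delta_pos": [0.1, -0.4, -0.4], "yaw": 0, "fingers": 0}, {"delta_pos": [0.15, -0.6, -0.4], "yaw": 0, "fingers": 0}, {"delta_pos": [0.15, -0.6, -0.4], "yaw": 0, "fingers": 0}, {"delta_pos": [0.15, -0.6, -0.4], "yaw": 0, "fingers": 0}, {"delta_pos": [0.15, -0.6, -0.4], "yaw": 0, "fingers": 0}])

```text
clock: 33.65
eef_pos: [0.5852, -0.1362, 0.1854]
tool_rot: [0.016, 1.0, 0.017, -0.0]
ft_force: [-0.4, 0.4, -3.4]
grip_width: 0.0211
grasp_force: 61.6
```

Run:
```python
from h import *
np.set_printoptions(precision=4,suppress=True)
c=cam('top'); np.save('top_b.npy',c,allow_pickle=True); im=c['image']
print(bot.get_obs()['eef_pos'],bot.get_obs()['clock'])
hsv=cv2.cvtColor(im,cv2.COLOR_RGB2HSV).astype(int)
m=((hsv[...,0]>5)&(hsv[...,0]<25)&(hsv[...,1]>120)&(hsv[...,2]>70)); m[:135]=0;m[200:]=0;m[:,:205]=0;m[:,285:]=0
n,l,s,ce=cv2.connectedComponentsWithStats(m.astype(np.uint8)); P=cloud(c)
for i in range(1,n):
    if s[i,4]>5: print(s[i],ce[i],np.nanpercentile(P[l==i],[3,50,97],axis=0),plane(c,ce[i],.04))
cv2.imwrite('pics/t3.png',cv2.resize(im[135:200,200:290],None,fx=8,fy=8,interpolation=cv2.INTER_CUBIC)[:,:,::-1])
```

```text
[ 0.5856 -0.1342  0.1853] 33.7
[228 143  36   7 123] [245.2927 146.2683] [[0.7504 0.0438 0.049 ]
 [0.7546 0.0845 0.0516]
 [0.7593 0.1261 0.0547]] [[0.7591 0.0863 0.04  ]]
[225 177   5   3  12] [226.8333 177.9167] [[0.6702 0.1158 0.0403]
 [0.6732 0.1198 0.0428]
 [0.6744 0.1246 0.0463]] [[0.6736 0.1206 0.04  ]]
[254 180   5   3  11] [256. 181.] [[0.6695 0.0451 0.0412]
 [0.6725 0.0492 0.0429]
 [0.675  0.0534 0.0451]] [[0.6733 0.0494 0.04  ]]
```

View pics/t3.png

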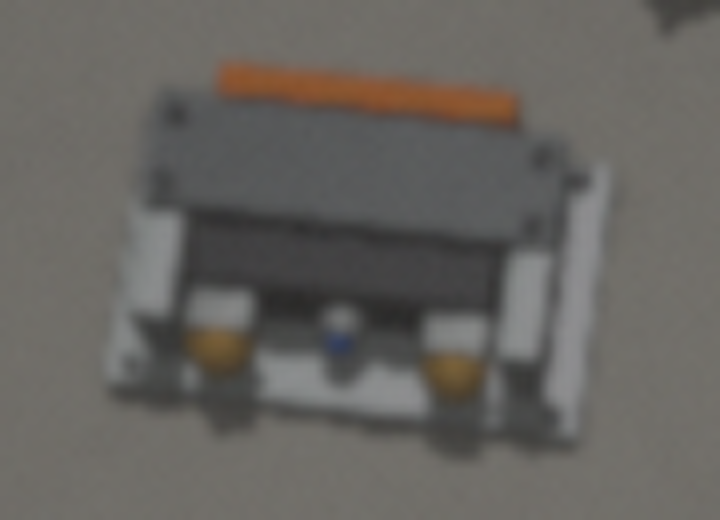

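The orange band is showing beyond the bridge, from crop (220,64) to (519,95). It is a little thinner on the right, and the bridge's far edge runs from (165,90) to (568,140). I'll measure how far out each side is.

Run:
```python
from h import *
np.set_printoptions(precision=4,suppress=True)
c=np.load('top_b.npy',allow_pickle=True).item(); f=lambda p:np.array(p,float)/8+[200-.44,135-.44]
im=cv2.resize(c['image'][135:200,200:290],None,fx=8,fy=8,interpolation=cv2.INTER_CUBIC).astype(int)
org=(im[...,0]-im[...,2])>40
T=[];B=[]
for u in range(235,505,10):
    v=np.where(org[40:160,u])[0]+40; T.append((u,v.min()-.5)); B.append((u,v.max()+.5))
t=plane(c,f(T),.052); b=plane(c,f(B),.061)
for n,q in(('face',t),('bridge',b)): 
    k=np.polyfit(q[:,1],q[:,0],1); print(n,'slope deg',np.degrees(np.arctan(k[0])),[np.polyval(k,y) for y in (.122,.051)])
def line(P0,P1,z):
    q=plane(c,f([P0,P1]),z);k=(q[0,0]-q[1,0])/(q[0,1]-q[1,1]);return np.degrees(np.arctan(k)),[q[0,0]+k*(y-q[0,1]) for y in(.122,.051)]
print('bridge far corner line',line((165,90),(568,140),.061)); print('bridge near',line((135,203),(550,245),.061))
to(.5,-.2,.2,166)
```

```text
face slope deg 0.3626571974731501 [np.float64(0.7604963827469221), np.float64(0.7600469778325603)]
bridge slope deg 0.48282972213703934 [np.float64(0.746550505808196), np.float64(0.745952176890104)]
bridge far corner line (np.float64(1.4516343559037688), [np.float64(0.7452973339178764), np.float64(0.743498107192992)])
bridge near (np.float64(0.028227545735019156), [np.float64(0.7092596711808412), np.float64(0.7092246920615)])
delta_pos [ 0.279  -0.2255 -0.0564] yaw 0.2744 cur [ 0.5856 -0.1342  0.1853] curyaw 178.35 F [ 0.91 -0.09 -2.6 ] t 33.7
```

Run:
```python
from h import *
to(.62,-.253,.16,164.7)
```

```text
delta_pos [-0.1261 -0.395   0.0706] yaw 0.3033 cur [ 0.5856 -0.1342  0.1853] curyaw 178.35 F [ 0.91 -0.09 -2.6 ] t 33.7
```

Request:
jog_arm(deltas=[{"delta_pos": [-0.04, -0.13, 0], "yaw": 0.1, "fingers": 0}, {"delta_pos": [-0.08, -0.26, 0], "yaw": 0.2, "fingers": 0}, {"delta_pos": [-0.126, -0.395, 0.04], "yaw": 0.303, "fingers": 0}, {"delta_pos": [-0.126, -0.395, 0.07], "yaw": 0.303, "fingers": 0}, {"delta_pos": [-0.126, -0.395, 0.07], "yaw": 0.303, "fingers": 0}, {"delta_pos": [-0.126, -0.395, 0.07], "yaw": 0.303, "fingers": 0}])

```text
clock: 34.3
eef_pos: [0.6202, -0.2492, 0.159]
tool_rot: [0.13, 0.991, 0.018, -0.004]
ft_force: [0.0, -0.3, -1.6]
grip_width: 0.0216
grasp_force: 61.5
```

Run:
```python
from h import *
c=cam('wrist'); save(c,'w4.png'); np.save('wrist4.npy',c,allow_pickle=True); to(.62,-.253,.0545,164.7)
im=c['image'].copy()
```

```text
delta_pos [-0.0056 -0.0244  0.3506] yaw 0.0078 cur [ 0.6205 -0.2492  0.1599] curyaw 165.05 F [-0.23  0.16 -2.53] t 34.35
```

View pics/w4.png

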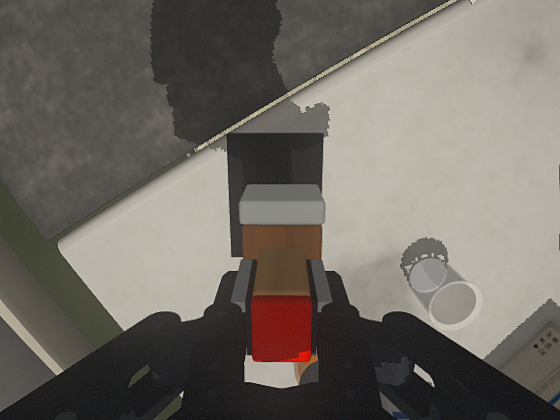

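The wrist view shows the pad's rear edge from (228,133) to (323,133). The mallet head's rear top edge runs from (240,202) to (325,202).

Run:
```python
from h import *
np.set_printoptions(precision=4,suppress=True)
c=np.load('wrist4.npy',allow_pickle=True).item(); o=bot.get_obs(); tcp=o['eef_pos']; R=Ro.from_quat(o['tool_rot']).as_matrix()
p=plane(c,[(228,133),(323,133),(231,256)],.004); print(p); u=np.array([np.cos(np.radians(-15.6)),np.sin(np.radians(-15.6)),0])
d=p[1]-p[0]; print('pad width',np.linalg.norm(d),'yaw',np.degrees(np.arctan2(d[0],-d[1])) ,'centre',(p[0]+p[1])/2+.055*u)
w=plane(c,[(240,202),(325,202)],.146); d=w[1]-w[0];print('head',w,np.linalg.norm(d))
rel=(w.mean(0)-tcp)@R; print('edge mid in tool',rel)
# mallet origin in tool: edge at x=+35 tool side, z = origin-.036
org=np.array([rel[0]-.035,rel[1],.050]); print('origin in world',tcp+R@org)
```

```text
[[ 0.5611 -0.2729  0.004 ]
 [ 0.5814 -0.198   0.004 ]
 [ 0.6655 -0.3027  0.004 ]]
pad width 0.07764587824017964 yaw 164.79735677874805 centre [ 0.6242 -0.2502  0.004 ]
head [[ 0.5848 -0.2585  0.146 ]
 [ 0.5951 -0.2216  0.146 ]] 0.03830203149308053
edge mid in tool [0.0317 0.0005 0.0143]
origin in world [ 0.6237 -0.2478  0.1099]
```

Run:
```python
from h import *
to(.6203,-.2522,.062,164.5);to(.6203,-.2522,.0545,164.5)
```

```text
delta_pos [-0.0055 -0.0208  0.3257] yaw 0.0123 cur [ 0.6205 -0.2492  0.1599] curyaw 165.05 F [-0.23  0.16 -2.53] t 34.35
delta_pos [-0.0058 -0.0216  0.3506] yaw 0.0123 cur [ 0.6205 -0.2492  0.1599] curyaw 165.05 F [-0.23  0.16 -2.53] t 34.35
```

Request:
jog_arm(deltas=[{"delta_pos": [-0.0055, -0.021, 0.1], "yaw": 0.012, "fingers": 0}, {"delta_pos": [-0.0055, -0.021, 0.2], "yaw": 0.012, "fingers": 0}, {"delta_pos": [-0.0055, -0.021, 0.29], "yaw": 0.012, "fingers": 0}, {"delta_pos": [-0.0055, -0.021, 0.326], "yaw": 0.012, "fingers": 0}, {"delta_pos": [-0.0055, -0.021, 0.335], "yaw": 0.012, "fingers": 0}, {"delta_pos": [-0.0055, -0.021, 0.342], "yaw": 0.012, "fingers": 0}, {"delta_pos": [-0.0055, -0.021, 0.348], "yaw": 0.012, "fingers": 0}, {"delta_pos": [-0.0055, -0.021, 0.351], "yaw": 0.012, "fingers": 0}, {"delta_pos": [-0.0055, -0.021, 0.351], "yaw": 0.012, "fingers": 0}])

```text
clock: 35.25
eef_pos: [0.6202, -0.2541, 0.0547]
tool_rot: [0.136, 0.991, 0.017, -0.003]
ft_force: [0.2, -0.6, -2.1]
grip_width: 0.0213
grasp_force: 61.6
```

Request:
jog_arm(deltas=[{"delta_pos": [0, 0.0065, 0], "yaw": 0, "fingers": 0}, {"delta_pos": [0, 0.0065, 0.002], "yaw": 0, "fingers": 0}, {"delta_pos": [0, 0.0065, 0.004], "yaw": 0, "fingers": 0}, {"delta_pos": [0, 0.0065, 0.005], "yaw": 0, "fingers": 0}, {"delta_pos": [0, 0.0065, 0.005], "yaw": 0, "fingers": 0}])

```text
clock: 35.75
eef_pos: [0.6208, -0.2523, 0.0545]
tool_rot: [0.136, 0.991, 0.017, -0.003]
ft_force: [-3.6, 0.3, 6.1]
grip_width: 0.021
grasp_force: 63.1
```

Contact made, so I'll open gently and rise.

Request:
jog_arm(deltas=[{"delta_pos": [0, 0, -0.002], "yaw": 0, "fingers": 0}, {"delta_pos": [0, 0, -0.002], "yaw": 0, "fingers": 0.3}, {"delta_pos": [0, 0, -0.002], "yaw": 0, "fingers": 0.6}, {"delta_pos": [0, 0, -0.002], "yaw": 0, "fingers": 1}, {"delta_pos": [0, 0, -0.002], "yaw": 0, "fingers": 1}, {"delta_pos": [0, 0, -0.002], "yaw": 0, "fingers": 1}, {"delta_pos": [0, 0, -0.02], "yaw": 0, "fingers": 1}, {"delta_pos": [0, 0, -0.1], "yaw": 0, "fingers": 1}, {"delta_pos": [0, 0, -0.25], "yaw": 0, "fingers": 1}, {"delta_pos": [0, 0, -0.4], "yaw": 0, "fingers": 1}, {"delta_pos": [0.1, 0, -0.5], "yaw": 0, "fingers": 1}, {"delta_pos": [0.4, 0, -0.5], "yaw": 0, "fingers": 1}])

```text
clock: 36.95
eef_pos: [0.5482, -0.2375, 0.209]
tool_rot: [0.136, 0.991, 0.015, 0.003]
ft_force: [0.2, -0.4, 1.1]
grip_width: 0.0852
grasp_force: 0.0
```

Request:
jog_arm(deltas=[{"delta_pos": [0.3, 0, 0], "yaw": 0, "fingers": 1}, {"delta_pos": [0.3, 0, 0], "yaw": 0, "fingers": 1}, {"delta_pos": [0.3, 0, 0], "yaw": 0, "fingers": 1}, {"delta_pos": [0.3, 0, 0], "yaw": 0, "fingers": 1}, {"delta_pos": [0.3, 0, 0], "yaw": 0, "fingers": 1}])

```text
clock: 37.45
eef_pos: [0.4585, -0.212, 0.2052]
tool_rot: [0.136, 0.991, 0.017, -0.003]
ft_force: [0.9, -0.3, -0.2]
grip_width: 0.0858
grasp_force: 0.0
```

Run:
```python
from h import *
np.set_printoptions(precision=4,suppress=True)
c=cam('top'); np.save('top_c.npy',c,allow_pickle=True); print(bot.get_obs()['eef_pos'],bot.get_obs()['clock'])
for n in('top.npy','top_c.npy'):
    k=np.load(n,allow_pickle=True).item(); im=k['image']; R=(im[...,0].astype(int)>2.2*im[...,1])&(im[...,0]>90); R[:190]=0;R[250:]=0;R[:,:350]=0;R[:,405:]=0
    v,u=np.where(R); print(n,len(u),plane(k,[u.mean(),v.mean()],.088) if len(u) else None)
cv2.imwrite('pics/t4.png',cv2.resize(c['image'][130:260,200:410],None,fx=3.8,fy=3.8,interpolation=cv2.INTER_CUBIC)[:,:,::-1])
```

```text
[ 0.4586 -0.212   0.2049] 37.5
top.npy 95 [[ 0.6144 -0.2518  0.088 ]]
top_c.npy 93 [[ 0.6211 -0.2528  0.088 ]]
```

View pics/t4.png

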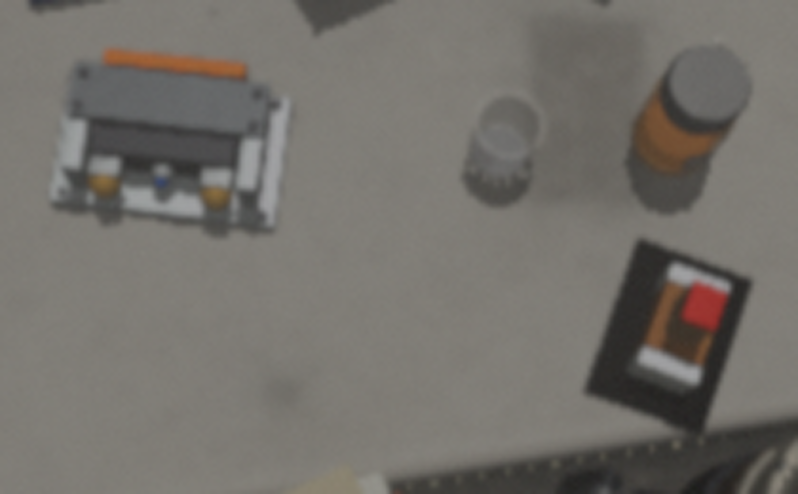

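The top view shows the mallet standing centred on its pad (within about 1 mm), the band out on both sides, and the beaker and bottle where they were.

```bash
python3 -c "
from workcell import bot
print(bot.job_done())"
```

```text
the job is handed in; nothing more can be done
None
```

The cell is out about 12 mm or more on both sides (10 mm needed), walked out by alternating left and right taps with a highest measured push of about 13 N, and the mallet stands within about 1 mm of the pad's middle; handed in at about 37.5 s of the 72 s allowed.

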